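Clamp a piece of cheese for core sampling

TASK

Get the cheese with one rounded end ready for core sampling: set it flat in the U-shaped nest of the white sampling board, rounded end towards the curved stop, and let go of it. Then pump the clamp's trigger until the rubber pad meets the cheese and has pushed it home against the stop, and ease the trigger in until the pad's spring is about half pressed in, without crushing the cheese. Finish while still squeezing the trigger (the clamp eases off when it is let go); move rod and pad by the trigger only, and leave the other cheeses, the label roll and the cheese iron alone.

Things in the scene. Friction and masses are not known exactly. Their poses are not given: they have to be found in the camera images.
- cheese_mid (a point): Yellow piece of cheese (about 0.27 kg) with parallel sides, one flat end and one half-round end (radius 27): 95 long, 54 wide, 52 high. The point is its centre, half-way up (26 above its underside); x points along its length to the rounded end, y across its width, z up. It starts lying flat on the table.
- cheese_nose (a point): Foremost point of the same piece's rounded end, half-way up: 47.5 from its centre.
- station: Sampling board with its clamp, one fixed unit: white plastic, 340 x 160, top 16 above the table. x runs along it, from the clamp to the curved stop (the way the pad travels), y across, z up. The origin is under the board 20 from its middle towards the clamp. The clamp's metal frame is 54 wide at its feet and ends 95 above the table.
- nest (a point): Where the cheese's centre is when fully home in the nest; axes as station. The nest is a U-shaped recess 6 deep (floor 10 above the table, 59 wide); its spare length is on the clamp side: a cheese up to 8 short of home also fits. Round its end (inner radius 29.5) stands the white curved stop, 54 above the table; beside the cheese nothing rises above the board's top.
- nest_nose (a point): Point on the curved stop's inner face that the rounded end touches when home, 47.5 from nest along x.
- grip (a point): On the clamp's upright pistol grip, 145 above the table, 178.5 from nest against x; axes as station. Middle of the fixed black grip (rear, 20 thick, 24 wide) and black trigger (front, 12 thick, 22 wide) when fully squeezed: then the two are 34 over all, 17 to either side of the point. Both end 165 above the table.
- trigger_mid (a point): Middle of the trigger's thickness, 55 from its pin. Released, the trigger leans forward, its front face about 32 ahead of point grip (36 near the top). Fingers opened to 76, centred on point grip and closing along x, squeeze it fully and meet the fixed grip at the end; closed part way, they leave it part squeezed. One finger pushing it against x also works.
- trigger (a joint): Trigger angle: 0 released (a spring returns it there), 0.27 fully squeezed; it turns about a cross pin 91 above the table; squeezing moves its upper part against x, 15 mm at the height of grip, and there 1 mm moves the rod by 0.7 mm once the pawl has caught a tooth (up to 3 mm of rod travel later). It takes about 4 N at the height of grip when the pad is free and up to 15 N when the pad presses.
- rod (a joint): Travel of the toothed ratchet rod along x, in m; grows as the trigger is pumped: 9 mm (sometimes 6 to 10) for a full stroke. It stays there by friction (about 6 N) while the trigger goes back, and has 85 mm in all. Random start, 10 to 32 mm.
- pad (a point): Centre of the round rubber pad's front face (disc of 34 diameter, 38 above the table) at the rod's front. It starts 16 to 38 short of the flat end of a cheese that is fully home.
- cushion (a joint): How far the pad's spring is pressed in, in m: 0 free, 0.016 bottomed, 1 N per mm. Half in is 0.008. Above 0.012 the cheese is crushed. Let the trigger go and the rod slips back until this is at most about 0.0055; full strokes made one after the other with the pad on the cheese drive it beyond 0.012.
- brick: Rectangular yellow cheese, 90 x 56 x 52, bystander; origin at the centre of its underside.
- drum: Round yellow cheese, diameter 76, 55 high, bystander; origin at the centre of its underside.
- roll: Standing roll of blank white labels, diameter 80, 80 high, bystander; origin at the centre of its underside.
- iron: Cheese iron lying on the table, black cross handle 90 long, steel tube 140 long, bystander; origin under the handle's middle.
There are look-alikes about, which are no part of the job. What is shaped like the part that bears cheese_mid but pink or purple is not meant.

How it is judged (in metres and radians):
On the way, in this order (a step that is already met when the one before it is completed fails the run):
1. the round-ended cheese lies flat in the nest, rounded end at the curved stop, and has been let go (horizontal distance between cheese_mid and nest below 0.009 m and horizontal distance between cheese_nose and nest_nose below 0.01 m and z of cheese_mid in the frame of nest between -0.003 and 0.003 m and angle between cheese_mid's own z axis and vertical below 0.06 rad and contact force between each of the fingers, the arm and cheese below 0.2 N), for 0.3 s.
2. the pad touches the cheese, with the cheese in its nest (horizontal distance between cheese_mid and nest below 0.009 m and horizontal distance between cheese_nose and nest_nose below 0.01 m and z of cheese_mid in the frame of nest between -0.003 and 0.003 m and angle between cheese_mid's own z axis and vertical below 0.06 rad and contact force between cushion and cheese above 0.5 N), for 0.1 s.
At the end, for the whole second after the job is handed in: The round-ended cheese lies flat, home in the nest (centre and round end within 5 mm), untouched by the robot; the pad presses it on the stop (over 3 N), its spring pressed in 5.5 to 10.5 mm, while the fingers still squeeze the trigger (over 1.5 N) (horizontal distance between cheese_mid and nest below 0.005 m and horizontal distance between cheese_nose and nest_nose below 0.005 m and z of cheese_mid in the frame of nest between -0.003 and 0.003 m and angle between cheese_mid's own z axis and vertical below 0.06 rad and contact force between each of the fingers, the arm and cheese below 0.2 N and value of joint cushion between 0.0055 and 0.0105 m and contact force between each of cushion, station and cheese above 3 N and contact force between the fingers and trigger above 1.5 N and value of joint trigger above 0.01 rad and linear speed of cheese below 0.01 m/s); the arm keeps its last pose, push and grip.
It fails at once if the pad's spring is pressed in more than 12 mm: the cheese is crushed (value of joint cushion above 0.012 m).
It fails at once if the robot pushes the rod or the pad directly (contact force between any of the fingers, the arm and rod above 1.5 N).
It fails at once if another cheese, the label roll or the cheese iron is moved more than 15 mm (distance of any of brick, drum, roll, iron from where it was at the start of the episode above 0.015 m).
It also fails if it takes over 72 s, if anything falls off the work surface, if the arm or the gripper's body presses on something with over 40 N, if the wrist force passes 120 N, or if a joint passes its speed limit or range.

ROBOT

A 6-joint arm with a two-finger parallel gripper is mounted at the origin on the work surface. World frame = base frame: x ahead of the robot, y to its left, z up, the work surface at z = 0. Lengths are in mm, angles in rad, forces in N, time in s.
With the tool pointing down it reaches from about 400 to 825 mm from the base axis. Payload 7 kg.
Tool frame: the origin (TCP) lies on the centre line of the jaws, within the pads' length; the fingertips stand 11 mm ahead of it and the grasp point (between the pads) lies 8 mm behind it; z points along the fingers, y is the line along which they close (so a half turn about z gives the same grasp; the last joint's range is limited). The gripper opens to 88 mm and grips with 3 to 60 N. Pads are 19 mm wide; open, the fingers measure 130 mm over their backs; the gripper's body (78 mm by 193 mm) begins 47 mm behind the grasp point.
Start: joints at [-0.825, 0.359, 0.012, 0, -1.224, -0.288], TCP at [298.305, -605.483, 237.561] pointing down, gripper open.
Joint ranges: [-3.07, 3.07], [-1.43, 2.12], [-1.02, 1.25], [-3.03, 1.67], [-3.05, -0], [-3.03, 3.03]. Speed limits (rad/s): [2.39, 2.39, 3.01, 3.14, 3.14, 3.14].

INTERFACE

Orientations are given as a unit quaternion [w, x, y, z].
In Python, from rig import ctrl, vision, ticket gives the robot as it stands. The module is installed in compiled form; this text tells all that it offers.
- The arm moves only by the tool drive_tool, never from a script. Its argument "rows" is a list of rows, each a list of 2 entries, a list of its own where there are three numbers: the shift along the tool's x, y, z in m, then the turn, a rotation vector about the tool's x, y, z in rad. A call has 1 to 5 rows; each row shifts and turns the commanded pose from where the row before left it, along the tool's axes as they then stand; what a row does not reach is not made up. A row lasts 1/12 s, in which the tool goes at most 41.7 mm and 7.16 degrees, less where a joint would pass 70% of its speed; a pose out of reach is approached as far as the arm can. A call is refused whole if a number of a shift passes 0.0417 or a number of a turn 0.125, either way. A call with a gripper value outside its range is refused whole. "jaw" is the opening in per cent of the stroke, from 0 (shut) to 100 (fully open), set as the call begins (left out, the last holds). The fingers move at their own pace and stop on an object; "squeeze" is the grip in N (left out, the last holds). Time passes only in rows, so rows that do not move let the fingers close. It gives the time, the measured TCP pose, the force, the opening and the grip force at its end, in the units of the state.
- ctrl.observe(): the state, without advancing time (a new reading comes with each control period).
- vision.grab_frame(name): name is "side" or "top" or "wrist"; returns a dict with "image" (420x560x3 uint8, red, green, blue), "camera_matrix" (3x3 intrinsics, pixels), "world_from_camera" (4x4, takes a point from camera to world coordinates). Camera axes: x right, y down, z forward; pixel columns grow to the right and rows downward; lengths in mm; the calibration is good to about 2 mm. The wrist camera is an equidistant fisheye: a pixel r from the principal point sees the ray r / f radians off the axis. A picture is of the moment at which its call begins. There is no depth.
- ticket.finish_job(): hands the job in; it is judged then, once.
Trained networks look in a picture, given as the dict that the camera call returned (one of the last four; its "shot" number tells which), for a name from the list of things; names that differ only in an ending like _2 or _b are one class to them, and where a whole thing is asked for, a point or a joint stands for the part that bears it (a point fixed in the world has none). Each returns a list of dicts, best first, with "confidence" (0 to 1); they miss things now and then, are a little off and sometimes report something else, mostly with a low value. They report only what shows in the picture. A call takes as long as a camera call. They do not tell look-alikes from the thing itself.
- vision.boxes_of(picture, thing): "location" ([column, row] in pixels, amid what is visible of it).
- vision.regions_of(picture, thing): "pixels" (420x560 bool, what is visible of it) and "location" ([column, row] in pixels, amid what is visible of it).
The state is a dict: "time_s": time; "joint_pos": joint angles; "dq": joint speeds; "joint_efforts": joint torques, N m; "tool_pos": TCP position; "eef_rot": TCP orientation; "force": force on the tool from outside, world axes, zero at the start; "torque": the same for the moment, N m; "gripper_width": opening from 0.0 (shut) to 1.0 (fully open); "grasp_force": force on a finger pad.
Only numpy, scipy, OpenCV 4.12 (cv2) and the standard library are available. Lean on these libraries where they do the work, as an engineer would, in place of code of your own. Each camera call takes 0.05 s, during which the arm holds its last target. There are 200 camera calls.

## Working session

There is one attempt and no reset: what is moved stays moved. The work goes in short steps, Python scripts to look and compute and a tool call to move; the robot and the scene stay as the last step left them, time stands still between calls to the robot, and variables do not carry over. Pictures are saved under pics/ and viewed, at most 10 in all, crops included, and the job is handed in when it is done.

Besides the shell and the picture viewer there is one more tool, called as name(argument=value, ...) on one line, values as JSON. drive_tool: Moves the arm, as the interface text tells. Its arguments: {"type":"object","properties":{"rows":{"type":"array","items":{"type":"array"}},"jaw":{"type":"number"},"squeeze":{"type":"number"}},"required":["rows"]}

```bash
mkdir -p pics; cat > h.py <<'E'
import numpy as np, cv2, pickle
from rig import ctrl, vision, ticket
def ray(p,uv):
    K=p["camera_matrix"];T=p["world_from_camera"]
    d=T[:3,:3]@np.array([(uv[0]-K[0,2])/K[0,0],(uv[1]-K[1,2])/K[1,1],1]);return T[:3,3],d
def at(p,uv,z):
    o,d=ray(p,uv);return o+d*(z-o[2])/d[2]
def proj(p,X):
    T=p["world_from_camera"];c=T[:3,:3].T@(np.array(X,float)-T[:3,3]);u=p["camera_matrix"]@(c/c[2]);return u[:2]
E
python3 - <<'E'
from h import *
P={n:vision.grab_frame(n) for n in("side","top")}
pickle.dump(P,open("p0.pkl","wb"))
for n,p in P.items():
    cv2.imwrite(f"pics/{n}0.png",p["image"][:,:,::-1]); print(n,p["world_from_camera"].round(2).tolist(),p["camera_matrix"].tolist())
    for t in("cheese_mid","station","brick","drum","roll","iron","trigger_mid","pad"):
        for r in vision.boxes_of(p,t)[:3]: print(t,np.round(r["location"]),round(r["confidence"],2),at(p,r["location"],26).round())
print(ctrl.observe())
E
```

```text
side [[-0.97, -0.16, 0.2, 247.45], [-0.26, 0.53, -0.8, 963.42], [0.02, -0.83, -0.56, 824.96], [0.0, 0.0, 0.0, 1.0]] [[396.17250484425625, 0.0, 274.6805764697775], [0.0, 396.17250484425625, 214.9899081542745], [0.0, 0.0, 1.0]]
cheese_mid [289. 182.] 0.86 [ 546. -442.   26.]
cheese_mid [326. 188.] 0.64 [ 389. -441.   26.]
cheese_mid [304. 172.] 0.52 [ 504. -545.   26.]
station [255. 273.] 0.94 [513. 127.  26.]
brick [299. 215.] 0.78 [ 453. -217.   26.]
brick [255. 262.] 0.47 [529.  79.  26.]
drum [255. 210.] 0.66 [ 616. -202.   26.]
drum [298. 214.] 0.23 [ 457. -224.   26.]
roll [250. 241.] 0.6 [576. -19.  26.]
roll [245. 350.] 0.55 [455. 392.  26.]
iron [171. 342.] 0.87 [636. 418.  26.]
trigger_mid [257. 264.] 0.54 [521.  85.  26.]
top [[-0.01, -0.99, 0.11, 344.01], [-1.0, 0.01, -0.01, -57.71], [0.01, -0.11, -0.99, 1725.93], [0.0, 0.0, 0.0, 1.0]] [[476.6787785808396, 0.0, 276.5211394893052], [0.0, 476.6787785808396, 205.67051867150704], [0.0, 0.0, 1.0]]
cheese_mid [369. 201.] 0.87 [ 542. -412.   26.]
cheese_mid [380. 243.] 0.84 [ 391. -447.   26.]
cheese_mid [404. 213.] 0.68 [ 497. -5
[... 475 characters left out ...]
s': 0.9, 'joint_pos': array([-8.24930613e-01,  3.58562370e-01,  1.18957781e-02,  5.85474173e-06,
       -1.22408081e+00, -2.88098585e-01]), 'dq': array([ 0.00097818,  0.00231174,  0.00035214, -0.00073642,  0.0001047 ,
        0.00023256]), 'joint_efforts': array([-9.34507225e-04, -5.82355893e+01,  2.93304044e+01,  7.00239837e+00,
        1.26488489e-02, -3.47038656e-05]), 'tool_pos': array([ 298.28751776, -605.49603294,  237.58481165]), 'eef_rot': array([ 9.69698410e-06, -2.26891314e-01,  9.73920084e-01, -2.26256507e-05]), 'force': array([-0.17906099, -0.42611487,  0.02147544]), 'torque': array([ 0.00674022, -0.02975848, -0.02981631]), 'grasp_force': 0.0, 'gripper_width': 0.9987181904494151}
```

View pics/top0.png

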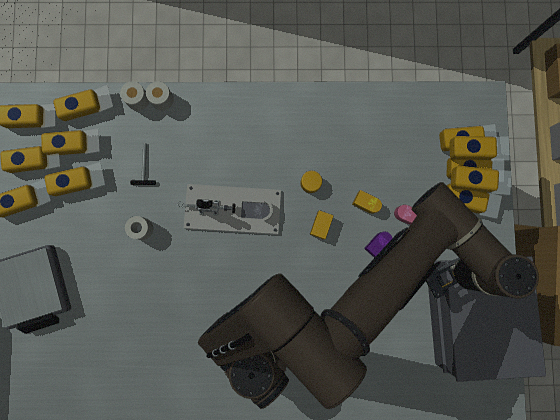

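View pics/side0.png

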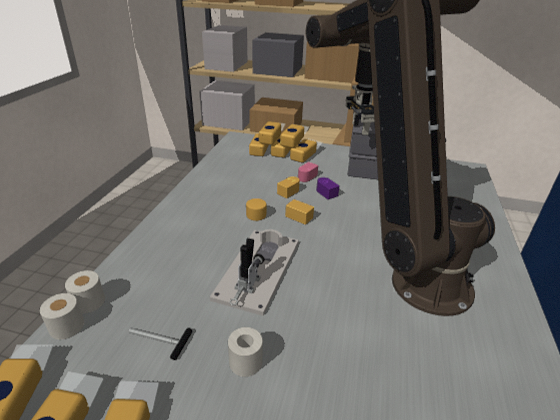

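The candidates shaped like cheese_mid in the top picture are yellow (369,201), pink (404,213) and purple (380,243). Only the yellow one matches; the brick is at (322,224) and the drum at (311,182). I'll confirm it in an enlarged crop.

```bash
python3 - <<'E'
from h import *
P=pickle.load(open("p0.pkl","rb"));p=P["top"]
a=cv2.resize(p["image"][180:222,345:415],None,fx=8,fy=6.67*1.2,interpolation=cv2.INTER_CUBIC)[:,:,::-1]
a=cv2.resize(p["image"][185:220,347:417],(560,280),interpolation=cv2.INTER_CUBIC)
b=cv2.resize(p["image"][175:241,170:296],(560,293),interpolation=cv2.INTER_CUBIC)
cv2.imwrite("pics/crop1.png",np.vstack([a,b])[:,:,::-1])
p=vision.grab_frame("top")
for t in("cheese_mid","station"):
    for r in vision.regions_of(p,t)[:2]:
        m=r["pixels"].astype(np.uint8);c=cv2.findContours(m,0,2)[0];c=max(c,key=cv2.contourArea)
        R=cv2.minAreaRect(c);z=52 if t[0]=="c" else 16
        print(t,r["location"],m.sum(),[at(p,q,z)[:2].round(1).tolist() for q in cv2.boxPoints(R)])
E
```

```text
cheese_mid [366.2, 202.8] 422 [[527.1, -347.0], [581.7, -372.5], [541.1, -461.2], [486.7, -435.4]]
cheese_mid [405.0, 214.2] 268 [[499.0, -488.2], [539.8, -530.5], [487.9, -580.2], [447.4, -537.9]]
station [234.2, 210.6] 4249 [[446.4, 260.2], [612.9, 252.7], [590.0, -98.3], [423.5, -87.2]]
```

View pics/crop1.png

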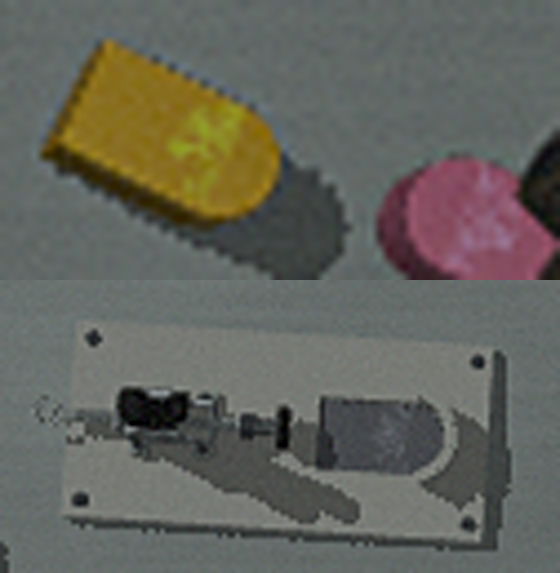

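The crop confirms it: the yellow piece has a flat end at upper left (75,95) and a rounded end at right (280,160), and the other round-ended piece is pink. On the board, the clamp is left, the nest centre is at (380,430) in the crop, and the stop opens left at (450,430). Next I'll move above the cheese.

drive_tool(rows=[[[-0.0375,0.0095,0],[0,0,0]],[[-0.0375,0.0095,0],[0,0,0]],[[-0.0375,0.0095,0],[0,0,0]],[[-0.0375,0.0095,0],[0,0,0]],[[-0.0375,0.0095,0],[0,0,0]]])

```text
time_s: 1.47
tool_pos: [446.6, -478.8, 237.8]
eef_rot: [0.0, -0.227, 0.974, -0.0]
force: [0.4, -0.1, 0.6]
gripper_width: 0.997
grasp_force: 0.0
```

drive_tool(rows=[[[-0.0375,0.0095,0],[0,0,0]],[[-0.0375,0.0095,0],[0,0,0]],[[-0.0375,0.0095,0],[0,0,0]],[[0,0,0],[0,0,-0.12]],[[0,0,0],[0,0,-0.12]]])

```text
time_s: 1.88
tool_pos: [535.7, -402.7, 237.2]
eef_rot: [-0.0, -0.346, 0.938, 0.0]
force: [-0.8, 0.8, 0.4]
gripper_width: 1.002
grasp_force: 0.0
```

drive_tool(rows=[[[0,0,0],[0,0,-0.12]],[[0,0,0],[0,0,-0.12]],[[0,0,0],[0,0,-0.12]],[[0,0,0],[0,0,-0.12]],[[0,0,0],[0,0,0]]])

```text
time_s: 2.3
tool_pos: [533.9, -404.7, 237.6]
eef_rot: [0.0, -0.558, 0.83, -0.0]
force: [-0.2, -0.7, 0.7]
gripper_width: 1.004
grasp_force: 0.0
```

```bash
cat >> h.py <<'E'
def wray(p,uv):
    n=cv2.fisheye.undistortPoints(np.array([[uv]],float),p["camera_matrix"],np.zeros(4))[0,0]
    T=p["world_from_camera"];return T[:3,3],T[:3,:3]@np.array([*n,1])
def wat(p,uv,z):
    o,d=wray(p,uv);return o+d*(z-o[2])/d[2]
def wproj(p,X):
    T=p["world_from_camera"];c=(np.array(X,float).reshape(-1,3)-T[:3,3])@T[:3,:3]
    return cv2.fisheye.projectPoints(c[:,None,:],np.zeros(3),np.zeros(3),p["camera_matrix"],np.zeros(4))[0][:,0]
def Rm(s):
    from scipy.spatial.transform import Rotation as R
    w,x,y,z=s["eef_rot"];return R.from_quat([x,y,z,w]).as_matrix()
E
python3 - <<'E'
from h import *
s=ctrl.observe();print(s["time_s"],s["tool_pos"].round(1),Rm(s).round(3).tolist(),s["joint_pos"].round(2))
p=vision.grab_frame("wrist");pickle.dump(p,open("w1.pkl","wb"));print(p["camera_matrix"],p["world_from_camera"].round(2))
t=vision.grab_frame("top");pickle.dump(t,open("t1.pkl","wb"))
for r in vision.regions_of(p,"cheese_mid")[:3]:print(r["location"],r["confidence"],r["pixels"].sum(),wat(p,r["location"],52).round())
cv2.imwrite("pics/w1.png",p["image"][:,:,::-1])
E
```

```text
2.3 [ 533.9 -404.7  237.6] [[-0.378, -0.926, 0.0], [-0.926, 0.378, -0.0], [-0.0, -0.0, -1.0]] [-0.36  0.35 -0.   -0.   -1.22 -0.03]
[[325.1922621    0.         278.75897068]
 [  0.         325.1922621  206.26848778]
 [  0.           0.           1.        ]] [[-9.3000e-01  3.6000e-01  1.0000e-01  5.0578e+02]
 [ 3.8000e-01  8.9000e-01  2.5000e-01 -4.7199e+02]
 [ 0.0000e+00  2.7000e-01 -9.6000e-01  3.8348e+02]
 [ 0.0000e+00  0.0000e+00  0.0000e+00  1.0000e+00]]
[261.0, 41.0] 0.91 4283 [ 492. -552.   52.]
[384.8, 101.3] 0.85 4290 [ 396. -449.   52.]
[275.1, 183.0] 0.73 4275 [ 535. -410.   52.]
```

View pics/w1.png

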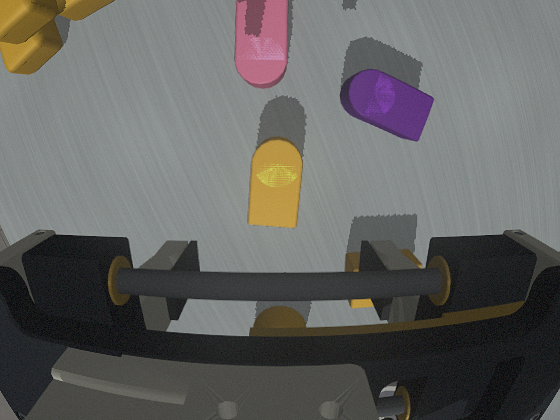

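The wrist picture shows the yellow cheese at (275,183), rounded end up at (276,140) and flat end at (273,226); the pink and purple pieces are to either side. I'll fit the cheese and board outlines.

```bash
cat >> h.py <<'E'
from scipy.optimize import minimize
a_=np.linspace(-np.pi/2,np.pi/2,25)
CH=np.vstack([[-47.5,27],[-47.5,-27],np.c_[20.5+27*np.cos(a_),27*np.sin(a_)]])
BO=np.array([[-150,-80],[190,-80],[190,80],[-150,80.]])
def place(sh,q,zs):
    c,s=np.cos(q[2]),np.sin(q[2]);xy=sh@np.array([[c,s],[-s,c]])+q[:2]
    return np.vstack([np.c_[xy,np.full(len(xy),z)] for z in zs])
def fit(mask,pf,sh,q0,zs):
    S=8;y0,x0=np.argwhere(mask).min(0)-12;y1,x1=np.argwhere(mask).max(0)+12
    M=cv2.resize(mask[max(y0,0):y1,max(x0,0):x1].astype(np.uint8),None,fx=S,fy=S,interpolation=0);o=np.array([max(x0,0),max(y0,0)])
    def cost(v):
        q=np.array(q0)+v*[1,1,.02]
        uv=(pf(place(sh,q,zs))-o+.5)*S
        H=np.zeros_like(M);cv2.fillConvexPoly(H,cv2.convexHull(uv.astype(np.float32)).astype(np.int32),1)
        return 1-(H&M).sum()/(H|M).sum()
    r=minimize(cost,np.zeros(3),method="Nelder-Mead",options=dict(initial_simplex=np.array([[0,0,0],[8,0,0],[0,8,0],[0,0,5]]),xatol=.02,fatol=1e-5))
    return np.array(q0)+r.x*[1,1,.02],1-r.fun
E
python3 - <<'E'
from h import *
p=vision.grab_frame("wrist")
for r in vision.regions_of(p,"cheese_mid"):
    if abs(r["location"][0]-275)<15 and abs(r["location"][1]-183)<15:
        m=r["pixels"];q,i=fit(m,lambda X:wproj(p,X),CH,[535,-405,-1.96],[0,52]);print("cheese W",q,i)
        hsv=cv2.cvtColor(p["image"],cv2.COLOR_RGB2HSV);m2=((hsv[...,1]>120)&(np.abs(hsv[...,0].astype(int)-22)<12)&cv2.dilate(m.astype(np.uint8),np.ones((7,7))).astype(bool));print(m.sum(),m2.sum(),fit(m2,lambda X:wproj(p,X),CH,q,[0,52]))
        print(wproj(p,place(CH,q,[52])[[0,1,14]]))
t=vision.grab_frame("top");pf=lambda X:np.array([proj(t,x) for x in X])
for n,sh,q0,z in(("cheese_mid",CH,[535,-405,-1.96],[0,52]),("station",BO,[518,96,-1.635],[0,16])):
    r=vision.regions_of(t,n)
    if n[0]=="c": r=[x for x in r if abs(x["location"][0]-367)<8]
    if r: print(n,fit(r[0]["pixels"],pf,sh,q0,z))
E
```

```text
cheese W [ 535.6283138  -409.53653201   -2.04218226] 0.9580581100703243
4212 4108 (array([ 535.73099222, -408.94601103,   -2.02805081]), np.float64(0.9374630027172944))
[[246.66839946 225.10585448]
 [296.4454253  228.62247792]
 [278.01518946 138.32640695]]
cheese_mid (array([ 537.02261245, -405.43324326,   -1.96401958]), np.float64(0.5895938412529864))
station (array([520.1275425 ,  99.94212649,  -1.64037749]), np.float64(0.9756681656977807))
```

drive_tool(rows=[[[0.0035,-0.0035,0.035],[0,0,0]],[[0,0,0.035],[0,0,0.07]],[[0,0,0.035],[0,0,0]],[[0,0,0.035],[0,0,0]],[[0,0,0.03],[0,0,0]]], jaw=100, squeeze=15)

```text
time_s: 3.12
tool_pos: [535.0, -409.0, 65.4]
eef_rot: [-0.0, -0.525, 0.851, 0.0]
force: [0.0, -0.3, -0.6]
gripper_width: 0.999
grasp_force: 0.0
```

drive_tool(rows=[[[0,0,0.025],[0,0,0]],[[0,0,0.016],[0,0,0]],[[0,0,0],[0,0,0]]])

```text
time_s: 3.37
tool_pos: [533.2, -408.1, 22.2]
eef_rot: [-0.002, -0.525, 0.851, 0.003]
force: [-0.6, 0.1, -0.1]
gripper_width: 1.004
grasp_force: 0.0
```

drive_tool(rows=[[[0,0,0],[0,0,0]],[[0,0,0],[0,0,0]],[[0,0,0],[0,0,0]],[[0,0,0],[0,0,0]],[[0,0,0],[0,0,0]]], jaw=50)

```text
time_s: 3.78
tool_pos: [536.3, -409.5, 27.9]
eef_rot: [0.001, -0.526, 0.85, -0.001]
force: [0.3, 0.9, 0.3]
gripper_width: 0.681
grasp_force: 0.0
```

drive_tool(rows=[[[0,0,0],[0,0,0]],[[0,0,0],[0,0,0]],[[0,0,0],[0,0,0]]])

```text
time_s: 4.03
tool_pos: [536.2, -409.5, 27.6]
eef_rot: [0.0, -0.526, 0.85, -0.001]
force: [-0.2, 1.8, 5.5]
gripper_width: 0.617
grasp_force: 15.0
```

Gripped at 54 mm opening. Lifting and carrying it to look down on the nest.

drive_tool(rows=[[[0,0,-0.02],[0,0,0]],[[0,0,-0.04],[0,0,0]],[[0,0,-0.04],[0,0,0]],[[0,0,-0.04],[0,0,0]],[[0,0,-0.04],[0,0,0]]])

```text
time_s: 4.45
tool_pos: [534.9, -408.8, 207.7]
eef_rot: [-0.0, -0.526, 0.851, 0.001]
force: [0.5, -0.8, -2.9]
gripper_width: 0.615
grasp_force: 15.0
```

drive_tool(rows=[[[0,0,-0.04],[0,0,0]],[[-0.015,0.01,-0.013],[0,0,0]],[[-0.033,0.018,0],[0,0,0]],[[-0.034,0.018,0],[0,0,0]],[[-0.034,0.018,0],[0,0,0]]])

```text
time_s: 4.87
tool_pos: [529.3, -275.6, 258.9]
eef_rot: [-0.0, -0.525, 0.851, 0.001]
force: [1.8, 0.7, -2.6]
gripper_width: 0.617
grasp_force: 15.0
```

drive_tool(rows=[[[-0.034,0.018,0],[0,0,0]],[[-0.034,0.018,0],[0,0,0]],[[-0.034,0.018,0],[0,0,0]],[[-0.034,0.018,0],[0,0,0]],[[-0.034,0.018,0],[0,0,0]]])

```text
time_s: 5.28
tool_pos: [524.6, -82.8, 259.1]
eef_rot: [-0.0, -0.526, 0.851, 0.0]
force: [1.0, 1.2, -3.3]
gripper_width: 0.614
grasp_force: 15.0
```

drive_tool(rows=[[[-0.034,0.018,0],[0,0,0]],[[-0.034,0.018,0],[0,0,0]],[[-0.034,0.018,0],[0,0,0]],[[-0.034,0.018,0],[0,0,0]],[[-0.015,0.01,0],[0,0,-0.1]]])

```text
time_s: 5.7
tool_pos: [519.1, 90.6, 259.1]
eef_rot: [-0.0, -0.568, 0.823, 0.0]
force: [0.5, 0.4, -1.8]
gripper_width: 0.615
grasp_force: 15.0
```

drive_tool(rows=[[[0,0,0],[0,0,-0.1]],[[0,0,0],[0,0,-0.1]],[[0,0,0],[0,0,-0.09]],[[0,0,0],[0,0,0]],[[0,0,0],[0,0,0]]])

```text
time_s: 6.12
tool_pos: [519.3, 87.0, 259.1]
eef_rot: [-0.0, -0.68, 0.733, 0.0]
force: [-0.9, 0.4, -2.7]
gripper_width: 0.614
grasp_force: 15.0
```

```bash
python3 - <<'E'
from h import *
s=ctrl.observe();print(s["time_s"],s["tool_pos"].round(1),Rm(s).round(4).tolist(),s["joint_pos"].round(2),s["gripper_width"])
p=vision.grab_frame("wrist");pickle.dump(p,open("w2.pkl","wb"))
I=p["image"][:,:,::-1].copy();cv2.imwrite("pics/w2.png",I)
for t in("cheese_mid","station","pad"):
  for r in vision.boxes_of(p,t)[:2]:print(t,r)
E
```

```text
6.1167 [519.3  87.  259.1] [[-0.0758, -0.9971, -0.0009], [-0.9971, 0.0758, -0.0001], [0.0002, 0.0009, -1.0]] [ 0.54  0.1  -0.28 -0.   -1.19 -0.61] 0.6140276634573696
cheese_mid {'location': [280.3, 239.7], 'confidence': 0.69}
station {'location': [279.1, 111.3], 'confidence': 0.98}
pad {'location': [277.4, 163.2], 'confidence': 0.58}
```

View pics/w2.png

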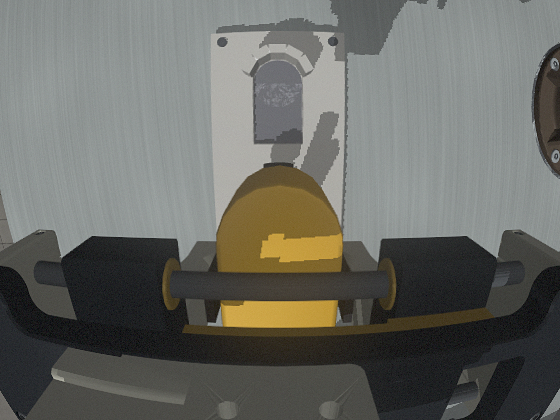

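The picture shows the nest's dark recess at (278,100): flat edge at row 143, columns 254–303, nose near (278,60). The pad is at (278,165) and the held cheese is at (280,240). Measuring the nest now.

```bash
python3 - <<'E'
from h import *
p=pickle.load(open("w2.pkl","rb"));g=cv2.cvtColor(p["image"],cv2.COLOR_RGB2GRAY).astype(float)
print(p["world_from_camera"].round(3).tolist())
q=np.array([520.1,99.9,-1.640]);R=np.array([[np.cos(q[2]),-np.sin(q[2])],[np.sin(q[2]),np.cos(q[2])]])
loc=lambda uv,z:((wat(p,uv,z)[:2]-q[:2])@R).round(1)
for v in(90,100,110,120,130,138):
    row=cv2.GaussianBlur(g,(3,3),0)[v];d=np.diff(row)
    l=245+np.argmin(d[245:262])+.5;r=295+np.argmax(d[295:312])+.5
    print(v,l,r,"floor/rim local L,R:",loc((l,v),10),loc((r,v),10),loc((l,v),16),loc((r,v),16))
for u in(262,270,278,286,294):
    col=g[:,u];d=np.diff(col);b=136+np.argmax(d[136:150])+.5;n=45+np.argmin(d[45:75])+.5
    print(u,"flat",b,loc((u,b),10),loc((u,b),16),"nose",n,loc((u,n),10),loc((u,n),54),g[40:80:2,u].astype(int))
# board corners/edges
for v in(50,100,150):
    row=g[v];d=np.diff(cv2.GaussianBlur(row,(1,1),0) if 0 else row);print(v,loc((200+np.argmax(d[200:225])+.5,v),16),loc((335+np.argmin(d[335:355])+.5,v),16))
for u in(240,320):
    d=np.diff(g[:,u]);b=20+np.argmax(d[20:45])+.5;print(u,b,loc((u,b),16))
# held cheese nose
T=ctrl.observe();t=T["tool_pos"]
qc=[t[0],t[1],np.arctan2(Rm(T)[1,0],Rm(T)[0,0])];zt=t[2]-27.6
print("pred top rim nose/sides",wproj(p,place(CH,qc,[zt+52])[[2,8,14,20,26]]).round(1).tolist(),"bottom",wproj(p,place(CH,qc,[zt])[[8,14,20]]).round(1).tolist())
c=cv2.resize(p["image"][20:200,200:360],None,fx=3.3,fy=3.3,interpolation=cv2.INTER_CUBIC);cv2.imwrite("pics/w2c.png",c[:,:,::-1])
E
```

```text
[[-0.997, 0.074, 0.019, 513.381], [0.076, 0.96, 0.271, 14.546], [0.001, 0.271, -0.963, 405.032], [0.0, 0.0, 0.0, 1.0]]
90 252.5 302.5 floor/rim local L,R: [118.9  29.9] [118.5 -29.9] [118.4  29.4] [118.  -29.5]
100 252.5 301.5 floor/rim local L,R: [106.7  30. ] [106.2 -28.7] [106.4  29.5] [105.9 -28.2]
110 252.5 301.5 floor/rim local L,R: [94.5 30.1] [ 94.  -28.6] [94.4 29.7] [ 93.9 -28.2]
120 252.5 302.5 floor/rim local L,R: [82.3 30.3] [ 81.9 -29.8] [82.4 29.8] [ 81.9 -29.4]
130 252.5 301.5 floor/rim local L,R: [70.2 30.5] [ 69.7 -28.6] [70.4 30. ] [ 69.9 -28.2]
138 253.5 302.5 floor/rim local L,R: [60.4 29.5] [ 59.9 -29.9] [60.8 29. ] [ 60.3 -29.4]
262 flat 143.5 [53.5 19.2] [54.  18.9] nose 56.5 [160.2  18.2] [151.9  16.1] [174 116 114 145 173 173 175 176 164 102 107 103 132 116 112 112 112 109
 112 113]
270 flat 143.5 [53.4  9.5] [53.9  9.4] nose 52.5 [165.    8.6] [156.2   7.6] [121 113 181 175 173 174 172 112 110 106 162 108 112 109 112 114 112 110
 111 113]
278 flat 143.5 [53.3 -0.2] [53.8 -0.2] nose 52.5 [164.9  -0.9] [156.1  -0.9] [120 120 180 172 176 174 156 122 124 122 136 110 110 110 111 113 110 109
 114 111]
286 flat 143.5 [53.2 -9.8] [53.7 -9.7] nose 61.5 [153.6 -10.4] [146.   -9.3] [117 119 132 135 171 176 179 122 127 129 143 112 109 110 114 110 113 111
 113 108]
294 flat 143.5 [ 53.2 -19.6] [ 53.7 -19.3] nose 57.5 [158.6 -20. ] [150.5 -17.9] [114 119 120 114 176 173 174 174 175 129 125 125 132 150 108 110 110 111
 112 112]
50 [170.2  79.5] [168.9 -80.2]
100 [108.3  80. ] [107.1 -79.8]
150 [47.5 80.6] [ 46.3 -79.5]
240 31.5 [191.6  43.9]
320 31.5 [191.1 -51. ]
pred top rim nose/sides [[342.4, 248.4], [325.4, 203.4], [276.3, 183.4], [227.3, 203.6], [210.7, 248.5]] bottom [[312.0, 178.3], [276.9, 163.8], [241.8, 178.4]]
```

View pics/w2c.png

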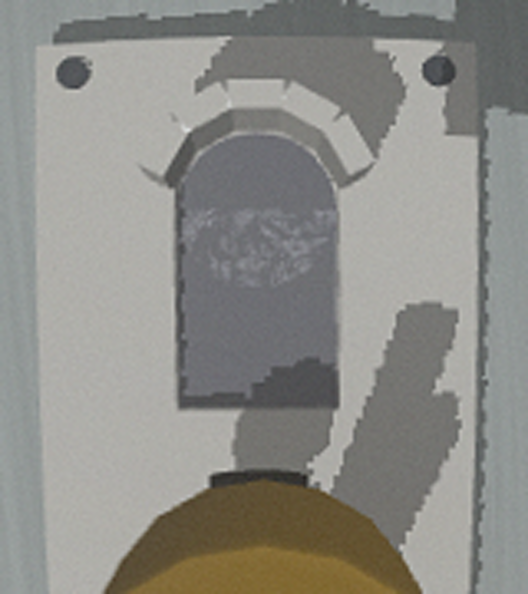

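Nest centre is at about (512.9, -8.1) with the tool yaw already aligned. The held cheese shows about 1.3 mm off the tool's prediction, so I'm correcting by that and aiming about 3 mm short of home.

drive_tool(rows=[[[0.031,-0.002,0],[0,0,0]],[[0.031,0,0],[0,0,0]],[[0.031,0,0.01],[0,0,0]],[[0,0,0.04],[0,0,0]],[[0,0,0.04],[0,0,0]]])

```text
time_s: 6.73
tool_pos: [516.2, -7.1, 170.6]
eef_rot: [0.003, -0.679, 0.734, -0.001]
force: [-0.4, 0.9, -4.1]
gripper_width: 0.619
grasp_force: 15.0
```

drive_tool(rows=[[[0,0,0.04],[0,0,0]],[[0,0,0.04],[0,0,0]],[[0,0,0.025],[0,0,0]],[[0,0,0.011],[0,0,0]],[[0,0,0],[0,0,0]]])

```text
time_s: 7.15
tool_pos: [512.9, -6.7, 50.6]
eef_rot: [-0.003, -0.68, 0.733, 0.001]
force: [-0.2, -0.1, -2.7]
gripper_width: 0.617
grasp_force: 15.0
```

drive_tool(rows=[[[0,0,0],[0,0,0]],[[0,0,0],[0,0,0]]])

```text
time_s: 7.32
tool_pos: [516.0, -5.6, 54.7]
eef_rot: [0.001, -0.681, 0.733, -0.0]
force: [0.0, 0.6, -2.0]
gripper_width: 0.614
grasp_force: 15.0
```

```bash
python3 - <<'E'
from h import *
s=ctrl.observe();print(s["time_s"],s["tool_pos"].round(1),Rm(s)[:,0].round(4),s["force"])
ims=[]
for n in("wrist","top","side"):
    p=vision.grab_frame(n);pickle.dump(p,open(n+"3.pkl","wb"))
    I=p["image"][:,:,::-1]
    if n=="wrist": ims.append(cv2.resize(I[60:330,140:420],(400,386)))
    else:
        u,v=proj(p,[513,-5,40]).astype(int);h=40;ims.append(cv2.resize(I[v-h:v+h,u-42:u+42],(400,386),interpolation=2))
cv2.imwrite("pics/c3.png",np.hstack([ims[0],ims[2]]))
E
```

```text
7.3167 [516.   -5.6  54.7] [-7.320e-02 -9.973e-01 -5.000e-04] [ 0.04557031  0.63399165 -2.0434036 ]
```

View pics/c3.png

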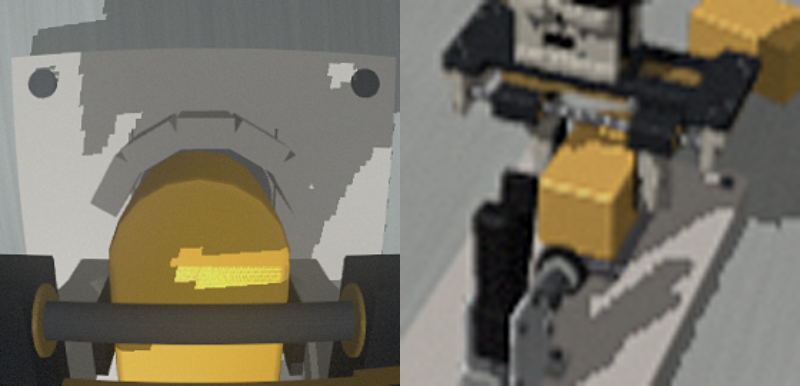

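```bash
python3 - <<'E'
from h import *
s=ctrl.observe();p=pickle.load(open("wrist3.pkl","rb"));Tw=p["world_from_camera"];print(s["tool_pos"].round(1),s["time_s"],Tw[:3,3].round(1))
R=Rm(s);t=s["tool_pos"];L=lambda uv,z:(R.T@(wat(p,uv,z)-t))[:2].round(1)
for uv in[(262.5,139),(305.9,139),(224,168.5),(343,167)]:print("stop54",L(uv,54))
for uv in[(217,235),(342.3,235)]:print("cheese top",L(uv,s["tool_pos"][2]+24.4))
print("nose top",L((282,186),t[2]+24.4),"nose bottom",L((283.5,165),t[2]-27.6))
print("screws",L((140+42*.7,60+83*.7),16),L((140+365*.7,60+83*.7),16))
c=cv2.resize(p["image"][120:260,200:360],(686,600),interpolation=cv2.INTER_CUBIC);cv2.imwrite("pics/c4.png",c[:,:,::-1])
E
```

```text
[515.9  -5.5  54.9] 7.4667 [509.9 -78.2 200.6]
stop54 [62.9 -6.8]
stop54 [63.  12.7]
stop54 [ 49.6 -24.7]
stop54 [50.3 30.1]
cheese top [ 26.6 -24.5]
cheese top [26.6 26.1]
nose top [46.7  1.7] nose bottom [47.1  3.1]
screws [ 74.2 -63.1] [74.4 68.8]
```

View pics/c4.png

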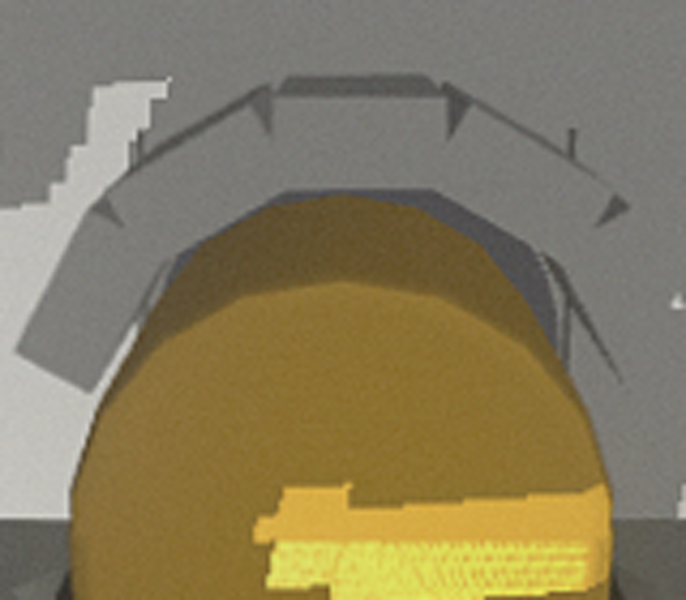

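The crop shows the stop's centre 1.5 mm to tool +y of the cheese, with the nose about 4 mm short. I'll nudge it over and lower it.

drive_tool(rows=[[[0.001,0.0016,0.005],[0,0,0]],[[0,0,0.003],[0,0,0]],[[0,0,0.003],[0,0,0]],[[0,0,0.003],[0,0,0]],[[0,0,0],[0,0,0]]])

```text
time_s: 7.88
tool_pos: [512.9, -6.8, 38.9]
eef_rot: [-0.0, -0.681, 0.732, 0.0]
force: [-0.2, -0.1, -3.2]
gripper_width: 0.617
grasp_force: 15.0
```

drive_tool(rows=[[[0,0,0.0015],[0,0,0]],[[0,0,0.001],[0,0,0]],[[0,0,0],[0,0,0]],[[0,0,0],[0,0,0]],[[0,0,0],[0,0,0]]])

```text
time_s: 8.3
tool_pos: [513.3, -6.7, 37.5]
eef_rot: [0.0, -0.681, 0.732, -0.0]
force: [-2.5, 0.3, 5.4]
gripper_width: 0.618
grasp_force: 15.0
```

It touches down exactly at floor height (37.5). Releasing and rising.

drive_tool(rows=[[[0,0,0],[0,0,0]],[[0,0,0],[0,0,0]],[[0,0,0],[0,0,0]],[[0,0,0],[0,0,0]],[[0,0,0],[0,0,0]]], jaw=85)

```text
time_s: 8.72
tool_pos: [513.4, -6.6, 37.0]
eef_rot: [0.0, -0.681, 0.732, -0.0]
force: [0.5, -0.2, -0.4]
gripper_width: 0.845
grasp_force: 0.0
```

drive_tool(rows=[[[0,0,-0.01],[0,0,0]],[[0,0,-0.03],[0,0,0]],[[0,0,-0.04],[0,0,0]],[[0,0,-0.04],[0,0,0]],[[0,0,-0.04],[0,0,0]]])

```text
time_s: 9.13
tool_pos: [512.8, -6.9, 199.7]
eef_rot: [-0.0, -0.681, 0.732, -0.0]
force: [1.9, 0.8, -0.3]
gripper_width: 0.852
grasp_force: 0.0
```

drive_tool(rows=[[[-0.02,0,-0.04],[0,0,0]],[[-0.04,0,-0.02],[0,0,0]],[[-0.03,0,0],[0,0,0]],[[0,0,0],[0,0,0]],[[0,0,0],[0,0,0]]])

```text
time_s: 9.55
tool_pos: [519.4, 80.2, 253.9]
eef_rot: [0.001, -0.682, 0.732, -0.0]
force: [-1.0, -0.8, -1.0]
gripper_width: 0.85
grasp_force: 0.0
```

```bash
python3 - <<'E'
from h import *
s=ctrl.observe();print(s["time_s"],s["tool_pos"].round(1),s["joint_pos"].round(2))
p=vision.grab_frame("wrist");pickle.dump(p,open("w5.pkl","wb"))
for r in vision.regions_of(p,"cheese_mid")[:2]:
    print(r["location"],r["confidence"]);
    if r["confidence"]>.4: print(fit(r["pixels"],lambda X:wproj(p,X),CH,[513,-5.,-1.647],[16,62]))
for t in("trigger_mid","pad"):
    for r in vision.boxes_of(p,t)[:2]:print(t,r)
cv2.imwrite("pics/w5.png",p["image"][:,:,::-1])
E
```

```text
9.55 [519.4  80.2 253.9] [ 0.53  0.1  -0.29 -0.   -1.18 -0.6 ]
[276.3, 107.2] 0.97
(array([512.53557541,  -6.1015514 ,  -1.62875042]), np.float64(0.9727791417407241))
trigger_mid {'location': [277.9, 261.8], 'confidence': 0.85}
pad {'location': [277.5, 178.8], 'confidence': 0.66}
```

View pics/w5.png

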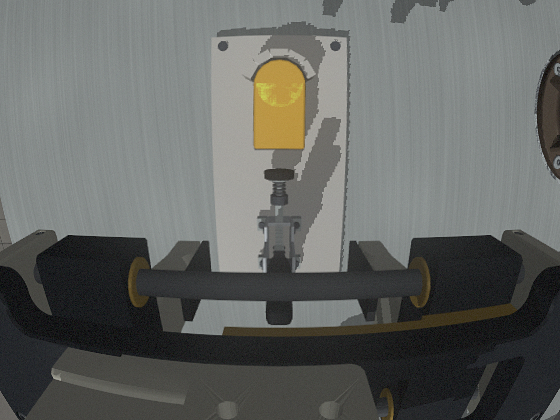

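The picture shows the cheese seated in the nest at (279,105), a few mm short of home, with the pad at (279,174). Next I'll move over the clamp's grip with the tool turned 90°.

drive_tool(rows=[[[-0.03,0,0],[0,0,-0.12]],[[0,0.0,0],[0,0,-0.12]],[[0,0,0],[0,0,-0.12]],[[0,0,0],[0,0,-0.12]],[[0,0,0],[0,0,-0.12]]], jaw=88)

```text
time_s: 10.17
tool_pos: [521.6, 108.0, 252.6]
eef_rot: [0.0, 0.868, -0.496, -0.0]
force: [-0.4, -0.3, -0.3]
gripper_width: 0.876
grasp_force: 0.0
```

drive_tool(rows=[[[0,0,0],[0,0,-0.12]],[[0,0,0],[0,0,-0.12]],[[0,0,0],[0,0,-0.12]],[[0,0,0],[0,0,-0.12]],[[0,0,0],[0,0,-0.12]]])

```text
time_s: 10.58
tool_pos: [521.6, 107.8, 252.7]
eef_rot: [0.0, 0.976, -0.218, -0.0]
force: [0.5, 0.3, 0.2]
gripper_width: 0.88
grasp_force: 0.0
```

drive_tool(rows=[[[0,0,0],[0,0,-0.12]],[[0,0,0],[0,0,-0.12]],[[0,0,0],[0,0,-0.12]],[[0,-0.03,0],[0,0,0]],[[0,-0.03,0],[0,0,0]]])

```text
time_s: 11.0
tool_pos: [526.9, 167.3, 253.1]
eef_rot: [0.0, 0.999, -0.043, -0.0]
force: [0.8, -0.3, -0.4]
gripper_width: 0.884
grasp_force: 0.0
```

drive_tool(rows=[[[0,0,0],[0,0,0]],[[0,0,0],[0,0,0]],[[0,0,0],[0,0,0]]])

```text
time_s: 11.25
tool_pos: [526.6, 167.9, 252.6]
eef_rot: [0.0, 0.999, -0.042, -0.0]
force: [-0.2, -1.1, -0.1]
gripper_width: 0.878
grasp_force: 0.0
```

```bash
python3 - <<'E'
from h import *
s=ctrl.observe();print(s["time_s"],s["tool_pos"].round(1),Rm(s).round(3).tolist(),s["joint_pos"].round(2))
q=[512.9,-8.1,-1.647]
def st(X): 
    c,n=np.cos(q[2]),np.sin(q[2]);d=X[:2]-np.array(q[:2]);return np.array([d@[c,n],d@[-n,c],X[2]]).round(1)
print("tcp in nest axes",st(s["tool_pos"]))
w5=pickle.load(open("w5.pkl","rb"))
for uv in((278.5,169),(278.5,174),(278.5,181)):print("pad",st(wat(w5,uv,55)),st(wat(w5,uv,38)))
for n in("wrist","top","side"):
    p=vision.grab_frame(n);pickle.dump(p,open(n+"6.pkl","wb"))
    for t in("pad","trigger_mid"):
        for r in vision.boxes_of(p,t)[:2]:print(n,t,r,st((wat if n=="wrist" else at)(p,r["location"],145 if t[0]=="t" else 38)))
I=[pickle.load(open(n+"6.pkl","rb")) for n in("wrist","side")]
u,v=proj(I[1],[520,90,60]).astype(int)
cv2.imwrite("pics/c6.png",np.hstack([cv2.resize(I[0]["image"],(440,330)),cv2.resize(I[1]["image"][v-55:v+55,u-60:u+60],(360,330),interpolation=2)])[:,:,::-1])
E
```

```text
11.25 [526.6 167.9 252.6] [[0.996, -0.084, -0.001], [-0.084, -0.996, -0.001], [-0.001, 0.001, -1.0]] [ 0.66  0.15 -0.24  0.   -1.19  0.82]
tcp in nest axes [-1.765e+02  2.000e-01  2.526e+02]
pad [-71.7  -0.3  55. ] [-74.4  -0.3  38. ]
pad [-77.1  -0.4  55. ] [-80.2  -0.4  38. ]
pad [-84.8  -0.4  55. ] [-88.2  -0.4  38. ]
wrist pad {'location': [360.8, 182.6], 'confidence': 0.8} [-82.   -1.5  38. ]
wrist pad {'location': [418.0, 185.0], 'confidence': 0.63} [-8.8 -3.8 38. ]
wrist trigger_mid {'location': [304.0, 201.6], 'confidence': 0.82} [-156.4    4.9  145. ]
top pad {'location': [235.6, 215.7], 'confidence': 0.68} [-71.7 -28.3  38. ]
top pad {'location': [319.6, 225.8], 'confidence': 0.41} [228.3 -43.1  38. ]
side pad {'location': [262.0, 258.5], 'confidence': 0.4} [-77.3 -10.   38. ]
side trigger_mid {'location': [267.7, 244.0], 'confidence': 0.58} [-132.2  -47.3  145. ]
```

View pics/c6.png

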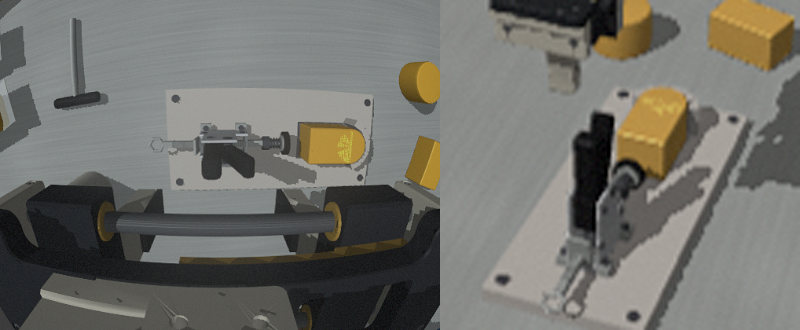

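The picture shows the pad at wrist (285,142), the cheese at (330,142), and the grip and trigger tops at (212,162) and (240,165); the cheese stays visible from here. Descending around the grip with the jaws fully open.

drive_tool(rows=[[[0,-0.002,0],[0,0,0]],[[0,0,0],[0,0,0]],[[0,0,0.03],[0,0,0]],[[0,0,0.03],[0,0,0]],[[0,0,0.03],[0,0,0]]], jaw=100, squeeze=40)

```text
time_s: 12.12
tool_pos: [527.1, 171.0, 162.5]
eef_rot: [-0.001, 0.999, -0.042, 0.001]
force: [0.5, -0.2, -0.5]
gripper_width: 0.996
grasp_force: 0.0
```

drive_tool(rows=[[[0,0,0.0255],[0,0,0]],[[0,0,0],[0,0,0]],[[0,0,0],[0,0,0]],[[0,0,0],[0,0,0]]])

```text
time_s: 12.45
tool_pos: [527.9, 171.2, 139.0]
eef_rot: [-0.0, 0.999, -0.042, 0.001]
force: [-0.3, 0.5, -0.1]
gripper_width: 0.998
grasp_force: 0.0
```

drive_tool(rows=[[[0,0,0],[0,0,0]],[[0,0,0],[0,0,0]],[[0,0,0],[0,0,0]],[[0,0,0],[0,0,0]],[[0,0,0],[0,0,0]]], jaw=65)

```text
time_s: 12.87
tool_pos: [527.1, 169.4, 138.8]
eef_rot: [0.001, 0.999, -0.042, 0.0]
force: [0.0, -7.0, 5.9]
gripper_width: 0.691
grasp_force: 3.5
```

drive_tool(rows=[[[0,0,0],[0,0,0]],[[0,0,0],[0,0,0]],[[0,0,0],[0,0,0]],[[0,0,0],[0,0,0]],[[0,0,0],[0,0,0]]], jaw=43)

```text
time_s: 13.28
tool_pos: [527.0, 169.6, 138.5]
eef_rot: [0.001, 0.999, -0.042, 0.0]
force: [-0.4, -5.7, 3.9]
gripper_width: 0.433
grasp_force: 2.8
```

drive_tool(rows=[[[0,0,0],[0,0,0]],[[0,0,0],[0,0,0]],[[0,0,0],[0,0,0]]])

```text
time_s: 13.53
tool_pos: [527.0, 169.6, 138.6]
eef_rot: [0.001, 0.999, -0.042, 0.0]
force: [-0.9, -5.4, 4.8]
gripper_width: 0.428
grasp_force: 2.8
```

```bash
cat >> h.py <<'E'
q_=[512.9,-8.1,-1.647]
def st(X):
    c,n=np.cos(q_[2]),np.sin(q_[2]);d=X[:2]-np.array(q_[:2]);return np.array([d@[c,n],d@[-n,c],X[2]]).round(1)
E
python3 - <<'E'
from h import *
s=ctrl.observe();print(s["time_s"],s["tool_pos"].round(1),st(s["tool_pos"]),s["force"].round(1),s["grasp_force"],s["gripper_width"])
p=vision.grab_frame("wrist");pickle.dump(p,open("w7.pkl","wb"))
for t in("pad","cheese_mid"):
    for r in vision.regions_of(p,t)[:1]:
        m=np.argwhere(r["pixels"]);print(t,r["location"],r["confidence"],m.min(0),m.max(0),st(wat(p,r["location"],38)))
c=cv2.resize(p["image"][90:250,200:480],(784,448),interpolation=2);cv2.imwrite("pics/c7.png",c[:,:,::-1])
E
```

```text
13.5333 [527.  169.6 138.6] [-178.3    0.5  138.6] [-0.9 -5.4  4.8] 2.81048946082592 0.42791396986793423
pad [401.7, 211.3] 0.82 [190 383] [230 417] [-76.3  -1.6  38. ]
cheese_mid [467.5, 210.0] 0.72 [171 415] [247 525] [-9.9 -1.3 38. ]
```

View pics/c7.png

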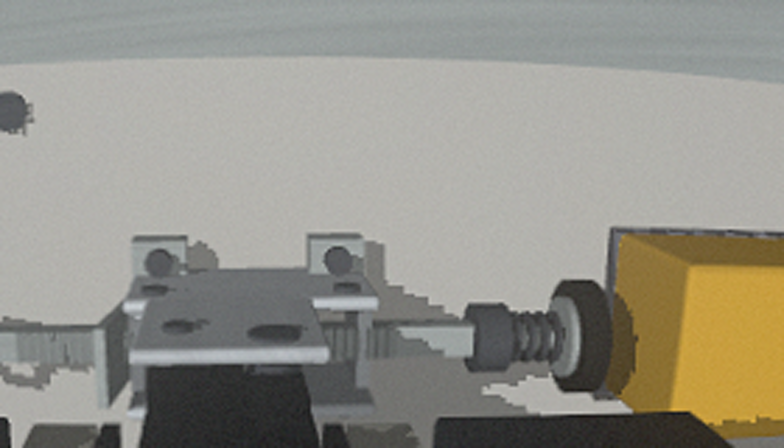

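The picture shows the pad front at crop (605,335) just short of the cheese's flat end, with the spring visible at (535,335). About 15 mm of travel remains, so one more full stroke is safe.

drive_tool(rows=[[[0,0,0],[0,0,0]],[[0,0,0],[0,0,0]],[[0,0,0],[0,0,0]],[[0,0,0],[0,0,0]],[[0,0,0],[0,0,0]]], jaw=80)

```text
time_s: 14.1
tool_pos: [526.8, 170.8, 137.4]
eef_rot: [-0.0, 0.999, -0.042, -0.0]
force: [0.2, -0.9, -1.2]
gripper_width: 0.746
grasp_force: 0.7
```

```bash
cat > m.py <<'E'
from h import *
import sys
s=ctrl.observe();print(s["time_s"],"F",s["force"].round(1),"g",round(s["grasp_force"],2),round(s["gripper_width"],3))
def show(p):
    for t in("pad","cheese_mid"):
        for r in vision.regions_of(p,t)[:1]:
            m=r["pixels"];w=np.argwhere(m)
            if t=="pad": e=w[:,1].max(); v=np.median(w[w[:,1]>=e-1,0]);print("pad right edge",e,v,st(wat(p,(e+.5,v),38)),"cols",w[:,1].min())
            else:
                q,i=fit(m,lambda X:wproj(p,X),CH,[513,-5.,-1.647],[16,62]);print("cheese",q.round(2),round(i,3),st(np.array([q[0],q[1],0])))
p=vision.grab_frame("wrist")
show(p);cv2.imwrite(f"pics/m{s['time_s']:.1f}.png",cv2.resize(p["image"][90:250,200:480],(784,448),interpolation=2)[:,:,::-1])
E
python3 m.py
```

```text
14.1 F [ 0.2 -0.9 -1.2] g 0.71 0.746
pad right edge 420 210.0 [-60.8  -0.6  38. ] cols 384
cheese [514.79  -4.11  -1.67] 0.857 [-4.1  1.6  0. ]
```

drive_tool(rows=[[[0,0,0],[0,0,0]],[[0,0,0],[0,0,0]],[[0,0,0],[0,0,0]],[[0,0,0],[0,0,0]],[[0,0,0],[0,0,0]]], jaw=60)

```text
time_s: 14.67
tool_pos: [526.9, 170.1, 137.8]
eef_rot: [0.001, 0.999, -0.042, -0.0]
force: [-0.5, -5.5, 4.9]
gripper_width: 0.606
grasp_force: 2.9
```

drive_tool(rows=[[[0,0,0],[0,0,0]],[[0,0,0],[0,0,0]],[[0,0,0],[0,0,0]],[[0,0,0],[0,0,0]],[[0,0,0],[0,0,0]]], jaw=50)

```text
time_s: 15.08
tool_pos: [527.0, 170.0, 137.9]
eef_rot: [0.0, 0.999, -0.042, 0.0]
force: [0.0, -5.5, 4.8]
gripper_width: 0.506
grasp_force: 2.9
```

```bash
python3 m.py
```

```text
15.0833 F [ 0.  -5.5  4.8] g 2.89 0.506
pad right edge 420 211.0 [-59.5  -1.4  38. ] cols 385
cheese [514.99  -3.94  -1.73] 0.878 [-4.3  1.8  0. ]
```

```bash
cat > m2.py <<'E'
from h import *
R=pickle.load(open("w7.pkl","rb"))
up=lambda I,a,b,c,d:cv2.resize(I[a:b,c:d],None,fx=5,fy=5,interpolation=cv2.INTER_CUBIC)
def track(p):
    o=[]
    for n,(a,b,c,d) in dict(frame=(172,215,247,337),collar=(196,225,366,384),pad=(188,232,397,419),cheese=(174,235,430,470)).items():
        m=30 if n!="frame" else 10
        r=cv2.matchTemplate(up(p["image"],a-8,b+8,c-12,d+m),up(R["image"],a,b,c,d),cv2.TM_CCOEFF_NORMED)
        _,v,_,l=cv2.minMaxLoc(r);o.append((n,round(l[0]/5-12,1),round(l[1]/5-8,1),round(v,2)))
    return o
if __name__=="__main__":
    s=ctrl.observe();print(round(s["time_s"],2),"F",s["force"].round(1),"g",round(s["grasp_force"],2),round(s["gripper_width"],3),s["tool_pos"].round(1))
    p=vision.grab_frame("wrist");print(track(p))
    pickle.dump(p,open("last.pkl","wb"))
E
python3 m2.py
```

```text
15.23 F [-1.1 -5.2  4.5] g 2.88 0.502 [527.  170.  137.9]
[('frame', 0.6, 0.0, 0.99), ('collar', 3.0, 0.0, 0.99), ('pad', 2.8, 0.0, 0.95), ('cheese', 0.8, 0.2, 0.99)]
```

drive_tool(rows=[[[0,0,0],[0,0,0]],[[0,0,0],[0,0,0]],[[0,0,0],[0,0,0]],[[0,0,0],[0,0,0]]], jaw=43)

```text
time_s: 15.62
tool_pos: [527.0, 170.1, 137.9]
eef_rot: [0.0, 0.999, -0.042, 0.0]
force: [-0.1, -6.2, 3.6]
gripper_width: 0.434
grasp_force: 2.9
```

```bash
python3 m2.py
```

```text
15.62 F [-0.1 -6.2  3.6] g 2.87 0.434 [527.  170.1 137.9]
[('frame', 0.6, 0.0, 0.99), ('collar', 4.4, 0.0, 0.98), ('pad', 4.2, 0.0, 0.92), ('cheese', 0.8, 0.2, 0.99)]
```

drive_tool(rows=[[[0,0,0],[0,0,0]],[[0,0,0],[0,0,0]],[[0,0,0],[0,0,0]],[[0,0,0],[0,0,0]],[[0,0,0],[0,0,0]]], jaw=95)

```text
time_s: 16.08
tool_pos: [526.9, 170.9, 137.2]
eef_rot: [-0.0, 0.999, -0.042, -0.0]
force: [-0.7, -0.9, -0.4]
gripper_width: 0.751
grasp_force: 0.7
```

drive_tool(rows=[[[0,0,0],[0,0,0]],[[0,0,0],[0,0,0]],[[0,0,0],[0,0,0]]])

```text
time_s: 16.33
tool_pos: [527.2, 171.1, 137.6]
eef_rot: [-0.0, 0.999, -0.042, 0.0]
force: [-0.3, -0.1, 0.1]
gripper_width: 0.933
grasp_force: 0.0
```

```bash
python3 m2.py
```

```text
16.33 F [-0.3 -0.1  0.1] g 0.0 0.933 [527.2 171.1 137.6]
[('frame', 2.2, 0.4, 0.98), ('collar', 6.0, 0.4, 0.98), ('pad', 5.8, 0.4, 0.92), ('cheese', 2.4, 0.4, 0.99)]
```

Tracking works: the rod stays put on release, and relative to the frame it advanced only 3.8 px because the release was partial. Now a full stroke, in stages.

drive_tool(rows=[[[0,0,0],[0,0,0]],[[0,0,0],[0,0,0]],[[0,0,0],[0,0,0]],[[0,0,0],[0,0,0]],[[0,0,0],[0,0,0]]], jaw=60)

```text
time_s: 16.8
tool_pos: [526.8, 169.6, 137.9]
eef_rot: [0.001, 0.999, -0.042, -0.0]
force: [-1.3, -7.0, 5.1]
gripper_width: 0.639
grasp_force: 3.3
```

```bash
python3 m2.py
```

```text
16.8 F [-1.3 -7.   5.1] g 3.32 0.639 [526.8 169.6 137.9]
[('frame', -0.2, 0.0, 0.99), ('collar', 5.6, -0.2, 0.98), ('pad', 5.4, -0.2, 0.91), ('cheese', 0.2, 0.0, 0.99)]
```

drive_tool(rows=[[[0,0,0],[0,0,0]],[[0,0,0],[0,0,0]],[[0,0,0],[0,0,0]],[[0,0,0],[0,0,0]]], jaw=50)

```text
time_s: 17.18
tool_pos: [526.8, 169.6, 137.8]
eef_rot: [0.001, 0.999, -0.042, -0.0]
force: [-0.0, -6.2, 3.7]
gripper_width: 0.505
grasp_force: 2.9
```

```bash
python3 m2.py
```

```text
17.18 F [-0.  -6.2  3.7] g 2.91 0.505 [526.8 169.6 137.8]
[('frame', 0.0, 0.0, 0.99), ('collar', 9.2, -0.2, 0.98), ('pad', 8.8, -0.2, 0.89), ('cheese', 0.8, -0.2, 0.98)]
```

drive_tool(rows=[[[0,0,0],[0,0,0]],[[0,0,0],[0,0,0]],[[0,0,0],[0,0,0]],[[0,0,0],[0,0,0]]], jaw=43)

```text
time_s: 17.57
tool_pos: [526.8, 169.7, 137.8]
eef_rot: [0.001, 0.999, -0.042, -0.0]
force: [-1.1, -5.4, 5.1]
gripper_width: 0.43
grasp_force: 2.8
```

```bash
python3 m2.py
```

```text
17.57 F [-1.1 -5.4  5.1] g 2.81 0.43 [526.8 169.7 137.8]
[('frame', 0.0, -0.2, 0.99), ('collar', 10.8, -0.4, 0.96), ('pad', 10.2, -0.2, 0.87), ('cheese', 1.0, -0.2, 0.97)]
```

drive_tool(rows=[[[0,0,0],[0,0,0]],[[0,0,0],[0,0,0]],[[0,0,0],[0,0,0]],[[0,0,0],[0,0,0]],[[0,0,0],[0,0,0]]], jaw=92)

```text
time_s: 18.03
tool_pos: [526.8, 170.9, 137.2]
eef_rot: [-0.0, 0.999, -0.042, -0.0]
force: [-0.3, -1.9, -0.9]
gripper_width: 0.748
grasp_force: 0.7
```

drive_tool(rows=[[[0,0,0],[0,0,0]],[[0,0,0],[0,0,0]],[[0,0,0],[0,0,0]]])

```text
time_s: 18.28
tool_pos: [527.1, 171.0, 137.5]
eef_rot: [-0.0, 0.999, -0.042, 0.0]
force: [-0.3, 0.7, -0.4]
gripper_width: 0.909
grasp_force: 0.0
```

```bash
python3 m2.py; python3 m.py
```

```text
18.28 F [-0.3  0.7 -0.4] g 0.0 0.909 [527.1 171.  137.5]
[('frame', 2.0, 0.2, 0.98), ('collar', 12.6, 0.2, 0.95), ('pad', 12.0, 0.2, 0.87), ('cheese', 2.8, 0.2, 0.98)]
18.3333 F [ 0.4  0.1 -0. ] g 0.0 0.916
pad right edge 430 208.5 [-51.5   1.   38. ] cols 396
cheese [514.83  -3.62  -1.7 ] 0.799 [-4.6  1.6  0. ]
```

drive_tool(rows=[[[0,0,0],[0,0,0]],[[0,0,0],[0,0,0]],[[0,0,0],[0,0,0]],[[0,0,0],[0,0,0]],[[0,0,0],[0,0,0]]], jaw=62)

```text
time_s: 18.9
tool_pos: [526.8, 169.5, 137.8]
eef_rot: [0.001, 0.999, -0.042, -0.0]
force: [-1.0, -6.4, 6.2]
gripper_width: 0.639
grasp_force: 3.3
```

```bash
python3 m2.py
```

```text
18.9 F [-1.  -6.4  6.2] g 3.33 0.639 [526.8 169.5 137.8]
[('frame', -0.2, -0.2, 0.98), ('collar', 12.4, -0.4, 0.95), ('pad', 11.8, -0.2, 0.85), ('cheese', 0.6, -0.2, 0.96)]
```

drive_tool(rows=[[[0,0,0],[0,0,0]],[[0,0,0],[0,0,0]],[[0,0,0],[0,0,0]]], jaw=55)

```text
time_s: 19.2
tool_pos: [526.8, 169.6, 137.8]
eef_rot: [0.001, 0.999, -0.042, -0.0]
force: [0.1, -7.0, 5.6]
gripper_width: 0.555
grasp_force: 3.0
```

```bash
python3 m2.py
```

```text
19.2 F [ 0.1 -7.   5.6] g 3.03 0.555 [526.8 169.6 137.8]
[('frame', 0.0, -0.2, 0.99), ('collar', 14.8, -0.4, 0.94), ('pad', 13.8, -0.2, 0.82), ('cheese', 1.0, -0.2, 0.93)]
```

drive_tool(rows=[[[0,0,0],[0,0,0]],[[0,0,0],[0,0,0]],[[0,0,0],[0,0,0]]], jaw=50)

```text
time_s: 19.5
tool_pos: [526.8, 169.6, 137.8]
eef_rot: [0.001, 0.999, -0.042, -0.0]
force: [-0.6, -5.6, 5.4]
gripper_width: 0.504
grasp_force: 2.9
```

```bash
python3 m2.py
```

```text
19.5 F [-0.6 -5.6  5.4] g 2.91 0.504 [526.8 169.6 137.8]
[('frame', 0.0, -0.2, 0.98), ('collar', 16.0, -0.4, 0.93), ('pad', 15.0, -0.4, 0.79), ('cheese', 1.2, -0.4, 0.91)]
```

drive_tool(rows=[[[0,0,0],[0,0,0]],[[0,0,0],[0,0,0]],[[0,0,0],[0,0,0]],[[0,0,0],[0,0,0]]], jaw=43)

```text
time_s: 19.88
tool_pos: [526.8, 169.6, 137.8]
eef_rot: [0.001, 0.999, -0.042, -0.0]
force: [-0.3, -5.5, 4.8]
gripper_width: 0.43
grasp_force: 2.8
```

```bash
python3 m2.py
```

```text
19.88 F [-0.3 -5.5  4.8] g 2.82 0.43 [526.8 169.6 137.8]
[('frame', 0.0, -0.2, 0.99), ('collar', 17.6, -0.6, 0.92), ('pad', 16.6, -0.4, 0.78), ('cheese', 1.0, -0.4, 0.9)]
```

drive_tool(rows=[[[0,0,0],[0,0,0]],[[0,0,0],[0,0,0]],[[0,0,0],[0,0,0]],[[0,0,0],[0,0,0]],[[0,0,0],[0,0,0]]], jaw=92)

```text
time_s: 20.35
tool_pos: [526.8, 170.8, 137.2]
eef_rot: [-0.0, 0.999, -0.042, -0.0]
force: [-0.6, -1.6, -2.1]
gripper_width: 0.748
grasp_force: 0.7
```

drive_tool(rows=[[[0,0,0],[0,0,0]],[[0,0,0],[0,0,0]],[[0,0,0],[0,0,0]]])

```text
time_s: 20.6
tool_pos: [527.1, 171.1, 137.5]
eef_rot: [-0.0, 0.999, -0.042, 0.0]
force: [-0.2, 1.1, -0.1]
gripper_width: 0.91
grasp_force: 0.0
```

```bash
python3 m2.py; python3 m.py
```

```text
20.6 F [-0.2  1.1 -0.1] g 0.0 0.91 [527.1 171.1 137.5]
[('frame', 2.0, 0.2, 0.98), ('collar', 19.6, -0.2, 0.91), ('pad', 18.6, 0.2, 0.78), ('cheese', 2.8, 0.0, 0.9)]
20.65 F [ 0.  -0.3  0.4] g 0.0 0.916
pad right edge 437 208.0 [-44.6   1.4  38. ] cols 403
cheese [513.77  -4.72  -1.66] 0.75 [-3.4  0.6  0. ]
```

drive_tool(rows=[[[0,0,0],[0,0,0]],[[0,0,0],[0,0,0]],[[0,0,0],[0,0,0]],[[0,0,0],[0,0,0]],[[0,0,0],[0,0,0]]], jaw=62)

```text
time_s: 21.22
tool_pos: [526.7, 169.5, 137.8]
eef_rot: [0.001, 0.999, -0.042, -0.0]
force: [-0.9, -6.3, 5.9]
gripper_width: 0.637
grasp_force: 3.3
```

```bash
python3 m2.py
```

```text
21.22 F [-0.9 -6.3  5.9] g 3.31 0.637 [526.7 169.5 137.8]
[('frame', -0.2, -0.2, 0.98), ('collar', 19.2, -0.6, 0.92), ('pad', 18.0, -0.4, 0.77), ('cheese', 0.6, -0.6, 0.88)]
```

drive_tool(rows=[[[0,0,0],[0,0,0]],[[0,0,0],[0,0,0]],[[0,0,0],[0,0,0]]], jaw=55)

```text
time_s: 21.52
tool_pos: [526.8, 169.6, 137.8]
eef_rot: [0.001, 0.999, -0.042, -0.0]
force: [-0.3, -5.8, 4.9]
gripper_width: 0.556
grasp_force: 3.0
```

```bash
python3 m2.py
```

```text
21.52 F [-0.3 -5.8  4.9] g 3.01 0.556 [526.8 169.6 137.8]
[('frame', 0.0, -0.2, 0.99), ('collar', 21.6, -0.6, 0.92), ('pad', 20.2, -0.4, 0.73), ('cheese', 0.6, -0.8, 0.86)]
```

drive_tool(rows=[[[0,0,0],[0,0,0]],[[0,0,0],[0,0,0]],[[0,0,0],[0,0,0]]], jaw=49)

```text
time_s: 21.82
tool_pos: [526.8, 169.6, 137.8]
eef_rot: [0.001, 0.999, -0.042, -0.0]
force: [-0.6, -6.0, 4.4]
gripper_width: 0.493
grasp_force: 3.1
```

```bash
python3 m2.py
```

```text
21.82 F [-0.6 -6.   4.4] g 3.1 0.493 [526.8 169.6 137.8]
[('frame', 0.0, -0.2, 0.98), ('collar', 22.6, -0.6, 0.92), ('pad', 20.4, -0.4, 0.72), ('cheese', 0.4, -0.8, 0.86)]
```

Contact is beginning: grip force is above baseline and the pad lags the collar.

drive_tool(rows=[[[0,0,0],[0,0,0]],[[0,0,0],[0,0,0]],[[0,0,0],[0,0,0]],[[0,0,0],[0,0,0]]], jaw=43)

```text
time_s: 22.2
tool_pos: [526.7, 169.5, 137.8]
eef_rot: [0.001, 0.999, -0.042, -0.0]
force: [0.7, -6.4, 5.1]
gripper_width: 0.428
grasp_force: 3.1
```

```bash
python3 m2.py
```

```text
22.2 F [ 0.7 -6.4  5.1] g 3.14 0.428 [526.7 169.5 137.8]
[('frame', -0.2, -0.2, 0.99), ('collar', 23.6, -0.6, 0.92), ('pad', 20.4, -0.4, 0.72), ('cheese', 0.4, -0.8, 0.86)]
```

drive_tool(rows=[[[0,0,0],[0,0,0]],[[0,0,0],[0,0,0]],[[0,0,0],[0,0,0]],[[0,0,0],[0,0,0]],[[0,0,0],[0,0,0]]], jaw=92)

```text
time_s: 22.67
tool_pos: [526.7, 170.8, 137.2]
eef_rot: [-0.0, 0.999, -0.042, -0.0]
force: [0.2, -0.6, -1.2]
gripper_width: 0.751
grasp_force: 0.7
```

drive_tool(rows=[[[0,0,0],[0,0,0]],[[0,0,0],[0,0,0]],[[0,0,0],[0,0,0]]])

```text
time_s: 22.92
tool_pos: [527.1, 171.0, 137.5]
eef_rot: [-0.0, 0.999, -0.042, 0.0]
force: [0.4, 0.2, 0.5]
gripper_width: 0.907
grasp_force: 0.0
```

```bash
python3 m2.py
```

```text
22.92 F [0.4 0.2 0.5] g 0.0 0.907 [527.1 171.  137.5]
[('frame', 2.0, 0.2, 0.98), ('collar', 25.6, 0.0, 0.92), ('pad', 23.0, 0.0, 0.73), ('cheese', 3.0, -0.2, 0.86)]
```

drive_tool(rows=[[[0,0,0],[0,0,0]],[[0,0,0],[0,0,0]],[[0,0,0],[0,0,0]],[[0,0,0],[0,0,0]],[[0,0,0],[0,0,0]]], jaw=63)

```text
time_s: 23.38
tool_pos: [526.8, 169.2, 138.1]
eef_rot: [0.001, 0.999, -0.042, -0.0]
force: [-0.5, -8.2, 6.6]
gripper_width: 0.649
grasp_force: 4.2
```

```bash
python3 m2.py
```

```text
23.38 F [-0.5 -8.2  6.6] g 4.24 0.649 [526.8 169.2 138.1]
[('frame', -0.6, 0.0, 0.99), ('collar', 24.4, -0.6, 0.91), ('pad', 20.2, -0.4, 0.73), ('cheese', 0.2, -0.8, 0.86)]
```

drive_tool(rows=[[[0,0,0],[0,0,0]],[[0,0,0],[0,0,0]],[[0,0,0],[0,0,0]]], jaw=57)

```text
time_s: 23.68
tool_pos: [526.8, 169.2, 138.0]
eef_rot: [0.001, 0.999, -0.042, -0.0]
force: [0.1, -8.3, 7.2]
gripper_width: 0.574
grasp_force: 3.9
```

```bash
python3 m2.py
```

```text
23.68 F [ 0.1 -8.3  7.2] g 3.93 0.574 [526.8 169.2 138. ]
[('frame', -0.8, 0.0, 0.99), ('collar', 26.2, -0.6, 0.91), ('pad', 21.8, -0.6, 0.74), ('cheese', 1.6, -1.0, 0.86)]
```

drive_tool(rows=[[[0,0,0],[0,0,0]],[[0,0,0],[0,0,0]],[[0,0,0],[0,0,0]]], jaw=53)

```text
time_s: 23.98
tool_pos: [526.8, 169.3, 138.0]
eef_rot: [0.001, 0.999, -0.042, -0.0]
force: [-0.3, -6.7, 5.4]
gripper_width: 0.532
grasp_force: 3.7
```

```bash
python3 m2.py
```

```text
23.98 F [-0.3 -6.7  5.4] g 3.74 0.532 [526.8 169.3 138. ]
[('frame', -0.6, 0.0, 0.99), ('collar', 27.2, -0.6, 0.91), ('pad', 22.6, -0.4, 0.74), ('cheese', 2.6, -1.0, 0.86)]
```

The cheese is now sliding towards the stop at a steady force.

drive_tool(rows=[[[0,0,0],[0,0,0]],[[0,0,0],[0,0,0]],[[0,0,0],[0,0,0]]], jaw=48)

```text
time_s: 24.28
tool_pos: [526.8, 169.3, 138.0]
eef_rot: [0.001, 0.999, -0.042, -0.0]
force: [-1.3, -7.2, 5.7]
gripper_width: 0.48
grasp_force: 3.7
```

```bash
python3 m2.py
```

```text
24.28 F [-1.3 -7.2  5.7] g 3.67 0.48 [526.8 169.3 138. ]
[('frame', -0.4, 0.0, 0.99), ('collar', 28.2, -0.6, 0.9), ('pad', 23.0, -0.6, 0.74), ('cheese', 3.0, -1.0, 0.86)]
```

drive_tool(rows=[[[0,0,0],[0,0,0]],[[0,0,0],[0,0,0]],[[0,0,0],[0,0,0]]], jaw=43)

```text
time_s: 24.58
tool_pos: [526.8, 169.4, 137.9]
eef_rot: [0.001, 0.999, -0.042, -0.0]
force: [-0.8, -7.4, 6.1]
gripper_width: 0.438
grasp_force: 3.5
```

```bash
python3 m2.py
```

```text
24.58 F [-0.8 -7.4  6.1] g 3.55 0.438 [526.8 169.4 137.9]
[('frame', -0.4, -0.2, 0.98), ('collar', 28.8, -0.8, 0.9), ('pad', 23.0, -0.4, 0.74), ('cheese', 3.0, -1.0, 0.86)]
```

drive_tool(rows=[[[0,0,0],[0,0,0]],[[0,0,0],[0,0,0]],[[0,0,0],[0,0,0]],[[0,0,0],[0,0,0]],[[0,0,0],[0,0,0]]], jaw=92)

```text
time_s: 25.05
tool_pos: [526.8, 170.8, 137.2]
eef_rot: [-0.0, 0.999, -0.042, -0.0]
force: [-0.9, -1.1, -0.8]
gripper_width: 0.75
grasp_force: 0.8
```

drive_tool(rows=[[[0,0,0],[0,0,0]],[[0,0,0],[0,0,0]],[[0,0,0],[0,0,0]]])

```text
time_s: 25.3
tool_pos: [527.1, 171.1, 137.5]
eef_rot: [-0.0, 0.999, -0.042, 0.0]
force: [-0.5, -0.3, -0.3]
gripper_width: 0.905
grasp_force: 0.0
```

```bash
python3 m2.py
```

```text
25.3 F [-0.5 -0.3 -0.3] g 0.0 0.905 [527.1 171.1 137.5]
[('frame', 2.0, 0.2, 0.98), ('collar', 30.0, -0.2, 0.82), ('pad', 25.4, 0.0, 0.73), ('cheese', 5.4, -0.4, 0.86)]
```

drive_tool(rows=[[[0,0,0],[0,0,0]],[[0,0,0],[0,0,0]],[[0,0,0],[0,0,0]],[[0,0,0],[0,0,0]],[[0,0,0],[0,0,0]]], jaw=66)

```text
time_s: 25.77
tool_pos: [526.8, 168.7, 138.2]
eef_rot: [0.002, 0.999, -0.042, -0.0]
force: [0.2, -10.1, 8.1]
gripper_width: 0.672
grasp_force: 5.2
```

```bash
python3 m2.py
```

```text
25.77 F [  0.2 -10.1   8.1] g 5.17 0.672 [526.8 168.7 138.2]
[('frame', -1.4, -0.2, 0.99), ('collar', 28.8, -0.8, 0.9), ('pad', 22.0, -0.6, 0.74), ('cheese', 2.0, -1.0, 0.86)]
```

drive_tool(rows=[[[0,0,0],[0,0,0]],[[0,0,0],[0,0,0]],[[0,0,0],[0,0,0]]], jaw=62)

```text
time_s: 26.07
tool_pos: [526.8, 168.6, 138.3]
eef_rot: [0.002, 0.999, -0.042, -0.0]
force: [-0.8, -11.1, 9.8]
gripper_width: 0.619
grasp_force: 5.1
```

```bash
python3 m2.py
```

```text
26.07 F [ -0.8 -11.1   9.8] g 5.14 0.619 [526.8 168.6 138.3]
[('frame', -1.6, -0.2, 0.99), ('collar', 29.4, -0.8, 0.89), ('pad', 22.0, -0.6, 0.74), ('cheese', 1.8, -1.2, 0.86)]
```

The cheese is now home: it no longer moves relative to the frame. The spring is about 5.2 mm in by vision, so I'm easing on to 8, a pad–collar offset of about -10.7.

```bash
sed -i 's/m=30 if/m=48 if/' m2.py
```

drive_tool(rows=[[[0,0,0],[0,0,0]],[[0,0,0],[0,0,0]],[[0,0,0],[0,0,0]]], jaw=58)

```text
time_s: 26.37
tool_pos: [526.8, 168.7, 138.3]
eef_rot: [0.001, 0.999, -0.042, -0.0]
force: [-0.7, -10.5, 9.2]
gripper_width: 0.581
grasp_force: 5.0
```

```bash
python3 m2.py
```

```text
26.37 F [ -0.7 -10.5   9.2] g 5.03 0.581 [526.8 168.7 138.3]
[('frame', -1.4, -0.2, 0.99), ('collar', 30.2, -0.8, 0.88), ('pad', 22.0, -0.6, 0.74), ('cheese', 1.8, -1.2, 0.86)]
```

drive_tool(rows=[[[0,0,0],[0,0,0]],[[0,0,0],[0,0,0]],[[0,0,0],[0,0,0]]], jaw=55.5)

```text
time_s: 26.67
tool_pos: [526.8, 168.7, 138.3]
eef_rot: [0.001, 0.999, -0.042, -0.0]
force: [-0.7, -10.0, 9.2]
gripper_width: 0.554
grasp_force: 4.9
```

```bash
python3 m2.py
```

```text
26.67 F [ -0.7 -10.    9.2] g 4.94 0.554 [526.8 168.7 138.3]
[('frame', -1.4, -0.2, 0.98), ('collar', 30.6, -0.8, 0.88), ('pad', 22.0, -0.6, 0.74), ('cheese', 2.0, -1.2, 0.86)]
```

drive_tool(rows=[[[0,0,0],[0,0,0]],[[0,0,0],[0,0,0]],[[0,0,0],[0,0,0]]], jaw=51)

```text
time_s: 26.97
tool_pos: [526.8, 168.8, 138.2]
eef_rot: [0.001, 0.999, -0.042, -0.0]
force: [0.2, -9.3, 8.0]
gripper_width: 0.515
grasp_force: 4.7
```

```bash
python3 m2.py
```

```text
26.97 F [ 0.2 -9.3  8. ] g 4.65 0.515 [526.8 168.8 138.2]
[('frame', -1.2, -0.2, 0.98), ('collar', 31.2, -0.8, 0.87), ('pad', 22.2, -0.6, 0.74), ('cheese', 2.2, -1.0, 0.86)]
```

drive_tool(rows=[[[0,0,0],[0,0,0]],[[0,0,0],[0,0,0]],[[0,0,0],[0,0,0]]], jaw=47)

```text
time_s: 27.27
tool_pos: [526.8, 169.1, 138.1]
eef_rot: [0.001, 0.999, -0.042, -0.0]
force: [-0.3, -7.1, 6.6]
gripper_width: 0.471
grasp_force: 3.8
```

```bash
python3 m2.py; python3 - <<'E'
from h import *
for f in("w7.pkl","last.pkl"):
    p=pickle.load(open(f,"rb"));g=cv2.cvtColor(p["image"],cv2.COLOR_RGB2GRAY)
    print(f,360,g[206:212,360:450].mean(0).astype(int).tolist())
E
```

```text
27.27 F [-0.3 -7.1  6.6] g 3.83 0.471 [526.8 169.1 138.1]
[('frame', -0.8, -0.2, 0.98), ('collar', 31.6, -0.8, 0.86), ('pad', 22.8, -0.4, 0.74), ('cheese', 2.6, -1.0, 0.86)]
w7.pkl 360 [155, 154, 154, 153, 153, 154, 155, 156, 157, 90, 67, 75, 84, 82, 81, 81, 83, 83, 82, 83, 82, 82, 81, 69, 67, 79, 88, 97, 82, 69, 81, 87, 90, 71, 74, 81, 94, 115, 70, 72, 82, 77, 111, 111, 134, 156, 157, 81, 45, 52, 55, 54, 56, 55, 55, 55, 54, 52, 58, 72, 72, 71, 71, 70, 71, 67, 93, 95, 115, 114, 113, 113, 113, 114, 114, 114, 113, 114, 113, 114, 115, 114, 120, 143, 160, 162, 160, 160, 161, 159]
last.pkl 360 [114, 124, 127, 112, 126, 131, 121, 124, 134, 125, 123, 129, 133, 125, 123, 132, 153, 155, 155, 155, 155, 158, 157, 157, 157, 157, 156, 157, 157, 156, 157, 156, 157, 155, 157, 158, 159, 159, 160, 159, 153, 116, 64, 68, 75, 81, 81, 80, 80, 81, 81, 81, 81, 80, 80, 88, 73, 58, 80, 88, 96, 62, 73, 80, 91, 109, 107, 112, 156, 157, 104, 46, 48, 53, 54, 54, 51, 52, 52, 54, 48, 80, 115, 112, 114, 134, 153, 160, 160, 159]
```

drive_tool(rows=[[[0,0,0],[0,0,0]],[[0,0,0],[0,0,0]],[[0,0,0],[0,0,0]]], jaw=43.5)

```text
time_s: 27.57
tool_pos: [526.9, 169.7, 137.9]
eef_rot: [0.001, 0.999, -0.042, -0.0]
force: [0.5, -5.3, 4.0]
gripper_width: 0.437
grasp_force: 2.6
```

```bash
python3 m2.py
```

```text
27.57 F [ 0.5 -5.3  4. ] g 2.55 0.437 [526.9 169.7 137.9]
[('frame', 0.0, 0.0, 0.99), ('collar', 32.6, -0.6, 0.87), ('pad', 23.4, -0.4, 0.74), ('cheese', 3.4, -0.8, 0.86)]
```

The stroke is used up at about 6.3 mm and the trigger load has dropped off. I'll let go, catch the next tooth and ease in again, stopping mid-stroke.

drive_tool(rows=[[[0,0,0],[0,0,0]],[[0,0,0],[0,0,0]],[[0,0,0],[0,0,0]],[[0,0,0],[0,0,0]],[[0,0,0],[0,0,0]]], jaw=92)

```text
time_s: 28.03
tool_pos: [526.7, 170.8, 137.1]
eef_rot: [-0.0, 0.999, -0.042, -0.0]
force: [0.1, -1.4, -1.9]
gripper_width: 0.754
grasp_force: 0.8
```

drive_tool(rows=[[[0,0,0],[0,0,0]],[[0,0,0],[0,0,0]],[[0,0,0],[0,0,0]]])

```text
time_s: 28.28
tool_pos: [527.2, 171.2, 137.6]
eef_rot: [-0.0, 0.999, -0.042, 0.0]
force: [-0.5, -0.4, 0.9]
gripper_width: 0.909
grasp_force: 0.0
```

```bash
python3 m2.py
```

```text
28.28 F [-0.5 -0.4  0.9] g 0.0 0.909 [527.2 171.2 137.6]
[('frame', 2.2, 0.4, 0.98), ('collar', 33.4, -0.2, 0.9), ('pad', 25.6, 0.0, 0.73), ('cheese', 5.6, -0.2, 0.86)]
```

drive_tool(rows=[[[0,0,0],[0,0,0]],[[0,0,0],[0,0,0]],[[0,0,0],[0,0,0]],[[0,0,0],[0,0,0]],[[0,0,0],[0,0,0]]], jaw=70)

```text
time_s: 28.75
tool_pos: [526.9, 169.7, 137.9]
eef_rot: [0.001, 0.999, -0.042, -0.0]
force: [-0.7, -6.2, 6.1]
gripper_width: 0.706
grasp_force: 3.3
```

```bash
python3 m2.py
```

```text
28.75 F [-0.7 -6.2  6.1] g 3.32 0.706 [526.9 169.7 137.9]
[('frame', 0.2, 0.0, 0.99), ('collar', 31.4, -0.4, 0.9), ('pad', 23.6, -0.2, 0.74), ('cheese', 3.6, -0.8, 0.86)]
```

drive_tool(rows=[[[0,0,0],[0,0,0]],[[0,0,0],[0,0,0]],[[0,0,0],[0,0,0]]], jaw=66)

```text
time_s: 29.05
tool_pos: [526.8, 169.2, 138.0]
eef_rot: [0.001, 0.999, -0.042, -0.0]
force: [-0.4, -9.1, 6.5]
gripper_width: 0.659
grasp_force: 4.3
```

```bash
python3 m2.py
```

```text
29.05 F [-0.4 -9.1  6.5] g 4.25 0.659 [526.8 169.2 138. ]
[('frame', -0.6, 0.0, 0.99), ('collar', 30.6, -0.6, 0.89), ('pad', 22.8, -0.4, 0.74), ('cheese', 2.8, -1.0, 0.86)]
```

After letting go, the reading matches the known 5.5 mm rest value, so the scale is confirmed. Target offset is -10.6.

drive_tool(rows=[[[0,0,0],[0,0,0]],[[0,0,0],[0,0,0]],[[0,0,0],[0,0,0]]], jaw=62)

```text
time_s: 29.35
tool_pos: [526.8, 168.9, 138.2]
eef_rot: [0.001, 0.999, -0.042, -0.0]
force: [-0.5, -9.6, 8.6]
gripper_width: 0.622
grasp_force: 4.9
```

```bash
python3 m2.py
```

```text
29.35 F [-0.5 -9.6  8.6] g 4.95 0.622 [526.8 168.9 138.2]
[('frame', -1.0, -0.2, 0.99), ('collar', 30.0, -0.8, 0.89), ('pad', 22.4, -0.6, 0.74), ('cheese', 2.2, -1.0, 0.86)]
```

drive_tool(rows=[[[0,0,0],[0,0,0]],[[0,0,0],[0,0,0]],[[0,0,0],[0,0,0]]], jaw=59)

```text
time_s: 29.65
tool_pos: [526.8, 168.8, 138.2]
eef_rot: [0.001, 0.999, -0.042, -0.0]
force: [-0.6, -10.3, 9.1]
gripper_width: 0.592
grasp_force: 5.0
```

```bash
python3 m2.py
```

```text
29.65 F [ -0.6 -10.3   9.1] g 5.03 0.592 [526.8 168.8 138.2]
[('frame', -1.2, -0.2, 0.99), ('collar', 30.4, -0.8, 0.88), ('pad', 22.2, -0.6, 0.74), ('cheese', 2.2, -1.0, 0.86)]
```

drive_tool(rows=[[[0,0,0],[0,0,0]],[[0,0,0],[0,0,0]],[[0,0,0],[0,0,0]]], jaw=56)

```text
time_s: 29.95
tool_pos: [526.8, 168.9, 138.2]
eef_rot: [0.001, 0.999, -0.042, -0.0]
force: [-0.1, -9.3, 8.6]
gripper_width: 0.562
grasp_force: 4.9
```

```bash
python3 m2.py
```

```text
29.95 F [-0.1 -9.3  8.6] g 4.93 0.562 [526.8 168.9 138.2]
[('frame', -1.0, -0.2, 0.99), ('collar', 30.8, -0.8, 0.88), ('pad', 22.4, -0.6, 0.74), ('cheese', 2.2, -1.0, 0.86)]
```

drive_tool(rows=[[[0,0,0],[0,0,0]],[[0,0,0],[0,0,0]],[[0,0,0],[0,0,0]]], jaw=53)

```text
time_s: 30.25
tool_pos: [526.8, 168.9, 138.1]
eef_rot: [0.001, 0.999, -0.042, -0.0]
force: [-0.8, -10.3, 7.1]
gripper_width: 0.529
grasp_force: 4.8
```

```bash
python3 m2.py
```

```text
30.25 F [ -0.8 -10.3   7.1] g 4.75 0.529 [526.8 168.9 138.1]
[('frame', -1.0, -0.2, 0.99), ('collar', 31.2, -0.8, 0.88), ('pad', 22.4, -0.6, 0.73), ('cheese', 2.4, -1.0, 0.86)]
```

drive_tool(rows=[[[0,0,0],[0,0,0]],[[0,0,0],[0,0,0]],[[0,0,0],[0,0,0]]], jaw=50)

```text
time_s: 30.55
tool_pos: [526.8, 169.1, 138.1]
eef_rot: [0.001, 0.999, -0.042, -0.0]
force: [-0.1, -8.7, 6.7]
gripper_width: 0.503
grasp_force: 4.4
```

```bash
python3 m2.py
```

```text
30.55 F [-0.1 -8.7  6.7] g 4.39 0.503 [526.8 169.1 138.1]
[('frame', -0.8, -0.2, 0.98), ('collar', 31.6, -0.8, 0.87), ('pad', 22.6, -0.6, 0.74), ('cheese', 2.6, -1.0, 0.86)]
```

drive_tool(rows=[[[0,0,0],[0,0,0]],[[0,0,0],[0,0,0]],[[0,0,0],[0,0,0]]], jaw=47.5)

```text
time_s: 30.85
tool_pos: [526.8, 169.4, 138.0]
eef_rot: [0.001, 0.999, -0.042, -0.0]
force: [0.5, -7.7, 5.1]
gripper_width: 0.476
grasp_force: 3.7
```

```bash
python3 m2.py
```

```text
30.85 F [ 0.5 -7.7  5.1] g 3.7 0.476 [526.8 169.4 138. ]
[('frame', -0.4, 0.0, 0.98), ('collar', 32.0, -0.8, 0.86), ('pad', 23.0, -0.6, 0.73), ('cheese', 3.0, -1.0, 0.86)]
```

The large upward force suggests the trigger's top is riding on the finger above its pad. I'll release, raise the tool 9 mm and squeeze again with the pads.

drive_tool(rows=[[[0,0,0],[0,0,0]],[[0,0,0],[0,0,0]],[[0,0,0],[0,0,0]],[[0,0,0],[0,0,0]],[[0,0,0],[0,0,0]]], jaw=95)

```text
time_s: 31.32
tool_pos: [526.8, 170.7, 137.2]
eef_rot: [-0.0, 0.999, -0.042, -0.0]
force: [0.1, -2.2, -1.2]
gripper_width: 0.796
grasp_force: 0.7
```

drive_tool(rows=[[[0,0,0],[0,0,0]],[[0,0,0],[0,0,0]],[[0,0,0],[0,0,0]],[[0,0,-0.009],[0,0,0]],[[0,0,0],[0,0,0]]])

```text
time_s: 31.73
tool_pos: [527.9, 171.4, 148.3]
eef_rot: [-0.001, 0.999, -0.042, 0.001]
force: [0.4, 0.1, 1.0]
gripper_width: 0.945
grasp_force: 0.0
```

drive_tool(rows=[[[0,0,0],[0,0,0]],[[0,0,0],[0,0,0]]])

```text
time_s: 31.9
tool_pos: [527.1, 170.9, 146.8]
eef_rot: [-0.0, 0.999, -0.042, 0.0]
force: [0.4, -0.8, 0.7]
gripper_width: 0.948
grasp_force: 0.0
```

```bash
python3 m2.py
```

```text
31.9 F [ 0.4 -0.8  0.7] g 0.0 0.948 [527.1 170.9 146.8]
[('frame', 1.2, -2.4, 0.89), ('collar', 29.4, -3.2, 0.84), ('pad', 20.6, -3.0, 0.73), ('cheese', 0.0, -2.6, 0.86)]
```

drive_tool(rows=[[[0,0,0],[0,0,0]],[[0,0,0],[0,0,0]],[[0,0,0],[0,0,0]],[[0,0,0],[0,0,0]],[[0,0,0],[0,0,0]]], jaw=72)

```text
time_s: 32.37
tool_pos: [526.8, 169.9, 146.6]
eef_rot: [0.001, 0.999, -0.042, -0.0]
force: [-1.3, -6.1, 4.8]
gripper_width: 0.729
grasp_force: 2.7
```

```bash
python3 m2.py
```

```text
32.37 F [-1.3 -6.1  4.8] g 2.72 0.729 [526.8 169.9 146.6]
[('frame', -0.4, -2.8, 0.9), ('collar', 28.0, -3.4, 0.85), ('pad', 19.4, -3.2, 0.73), ('cheese', -1.2, -3.2, 0.86)]
```

drive_tool(rows=[[[0,0,0],[0,0,0]],[[0,0,0],[0,0,0]],[[0,0,0],[0,0,0]]], jaw=68)

```text
time_s: 32.67
tool_pos: [526.7, 169.4, 146.8]
eef_rot: [0.001, 0.999, -0.042, -0.0]
force: [-0.7, -7.6, 5.8]
gripper_width: 0.678
grasp_force: 3.8
```

```bash
python3 m2.py
```

```text
32.67 F [-0.7 -7.6  5.8] g 3.79 0.678 [526.7 169.4 146.8]
[('frame', -1.0, -2.8, 0.9), ('collar', 27.2, -3.6, 0.85), ('pad', 18.8, -3.4, 0.73), ('cheese', -2.0, -3.2, 0.86)]
```

drive_tool(rows=[[[0,0,0],[0,0,0]],[[0,0,0],[0,0,0]],[[0,0,0],[0,0,0]]], jaw=62)

```text
time_s: 32.97
tool_pos: [526.7, 168.8, 147.1]
eef_rot: [0.001, 0.999, -0.042, -0.0]
force: [-1.9, -9.7, 6.5]
gripper_width: 0.625
grasp_force: 4.8
```

```bash
python3 m2.py
```

```text
32.97 F [-1.9 -9.7  6.5] g 4.81 0.625 [526.7 168.8 147.1]
[('frame', -1.8, -3.0, 0.89), ('collar', 26.4, -3.6, 0.84), ('pad', 18.0, -3.6, 0.72), ('cheese', -2.8, -3.4, 0.86)]
```

drive_tool(rows=[[[0,0,0],[0,0,0]],[[0,0,0],[0,0,0]],[[0,0,0],[0,0,0]]], jaw=57)

```text
time_s: 33.27
tool_pos: [526.7, 168.8, 147.0]
eef_rot: [0.001, 0.999, -0.042, -0.0]
force: [-1.9, -10.2, 8.6]
gripper_width: 0.573
grasp_force: 5.0
```

```bash
python3 m2.py
```

```text
33.27 F [ -1.9 -10.2   8.6] g 4.98 0.573 [526.7 168.8 147. ]
[('frame', -1.8, -2.8, 0.89), ('collar', 27.0, -3.6, 0.83), ('pad', 18.0, -3.6, 0.72), ('cheese', -3.0, -3.4, 0.86)]
```

drive_tool(rows=[[[0,0,0],[0,0,0]],[[0,0,0],[0,0,0]],[[0,0,0],[0,0,0]]], jaw=53)

```text
time_s: 33.57
tool_pos: [526.7, 168.9, 147.0]
eef_rot: [0.001, 0.999, -0.042, -0.0]
force: [-2.3, -9.1, 7.4]
gripper_width: 0.537
grasp_force: 4.8
```

```bash
python3 m2.py
```

```text
33.57 F [-2.3 -9.1  7.4] g 4.76 0.537 [526.7 168.9 147. ]
[('frame', -1.6, -2.8, 0.89), ('collar', 27.4, -3.6, 0.83), ('pad', 18.0, -3.4, 0.73), ('cheese', -2.8, -3.2, 0.86)]
```

Slow steps gain little, to about 6.3 mm, so I'll try one quicker, bounded stroke.

drive_tool(rows=[[[0,0,0],[0,0,0]],[[0,0,0],[0,0,0]],[[0,0,0],[0,0,0]],[[0,0,0],[0,0,0]],[[0,0,0],[0,0,0]]], jaw=92)

```text
time_s: 34.03
tool_pos: [526.8, 170.9, 146.2]
eef_rot: [-0.0, 0.999, -0.042, -0.0]
force: [0.0, -0.7, -1.4]
gripper_width: 0.851
grasp_force: 0.6
```

drive_tool(rows=[[[0,0,0],[0,0,0]],[[0,0,0],[0,0,0]],[[0,0,0],[0,0,0]]])

```text
time_s: 34.28
tool_pos: [527.1, 171.2, 146.6]
eef_rot: [-0.0, 0.999, -0.042, 0.0]
force: [-0.5, -0.8, 0.2]
gripper_width: 0.914
grasp_force: 0.0
```

```bash
python3 m2.py
```

```text
34.28 F [-0.5 -0.8  0.2] g 0.0 0.914 [527.1 171.2 146.6]
[('frame', 1.6, -2.2, 0.9), ('collar', 29.8, -3.0, 0.84), ('pad', 21.0, -2.8, 0.72), ('cheese', 0.4, -2.4, 0.86)]
```

drive_tool(rows=[[[0,0,0],[0,0,0]],[[0,0,0],[0,0,0]],[[0,0,0],[0,0,0]],[[0,0,0],[0,0,0]],[[0,0,0],[0,0,0]]], jaw=58)

```text
time_s: 34.75
tool_pos: [526.7, 168.9, 147.1]
eef_rot: [0.002, 0.999, -0.042, -0.0]
force: [-0.8, -11.5, 7.2]
gripper_width: 0.618
grasp_force: 5.2
```

```bash
python3 m2.py
```

```text
34.75 F [ -0.8 -11.5   7.2] g 5.21 0.618 [526.7 168.9 147.1]
[('frame', -1.8, -2.8, 0.89), ('collar', 26.8, -3.6, 0.85), ('pad', 18.0, -3.4, 0.73), ('cheese', -2.8, -3.2, 0.86)]
```

drive_tool(rows=[[[0,0,0],[0,0,0]],[[0,0,0],[0,0,0]],[[0,0,0],[0,0,0]]])

```text
time_s: 35.05
tool_pos: [526.7, 168.7, 147.2]
eef_rot: [0.001, 0.999, -0.042, -0.0]
force: [0.4, -10.5, 8.1]
gripper_width: 0.582
grasp_force: 5.0
```

```bash
python3 m2.py
```

```text
35.05 F [  0.4 -10.5   8.1] g 4.98 0.582 [526.7 168.7 147.2]
[('frame', -2.0, -2.8, 0.89), ('collar', 26.6, -3.6, 0.84), ('pad', 17.8, -3.4, 0.72), ('cheese', -3.0, -3.2, 0.86)]
```

drive_tool(rows=[[[0,0,0],[0,0,0]],[[0,0,0],[0,0,0]],[[0,0,0],[0,0,0]]], jaw=48)

```text
time_s: 35.35
tool_pos: [526.7, 168.9, 147.1]
eef_rot: [0.001, 0.999, -0.042, -0.0]
force: [-0.9, -9.6, 7.1]
gripper_width: 0.489
grasp_force: 4.4
```

```bash
python3 m2.py
```

```text
35.35 F [-0.9 -9.6  7.1] g 4.37 0.489 [526.7 168.9 147.1]
[('frame', -1.6, -2.8, 0.89), ('collar', 27.8, -3.6, 0.81), ('pad', 18.0, -3.4, 0.73), ('cheese', -2.8, -3.2, 0.86)]
```

drive_tool(rows=[[[0,0,0],[0,0,0]],[[0,0,0],[0,0,0]],[[0,0,0],[0,0,0]]], jaw=43)

```text
time_s: 35.65
tool_pos: [526.8, 169.6, 146.9]
eef_rot: [0.001, 0.999, -0.042, -0.0]
force: [-1.1, -5.7, 3.1]
gripper_width: 0.434
grasp_force: 2.6
```

```bash
python3 m2.py
```

```text
35.65 F [-1.1 -5.7  3.1] g 2.61 0.434 [526.8 169.6 146.9]
[('frame', -0.6, -2.8, 0.89), ('collar', 29.0, -3.6, 0.81), ('pad', 19.0, -3.2, 0.73), ('cheese', -1.8, -3.2, 0.86)]
```

drive_tool(rows=[[[0,0,0],[0,0,0]],[[0,0,0],[0,0,0]],[[0,0,0],[0,0,0]]], jaw=39)

```text
time_s: 35.95
tool_pos: [526.7, 168.9, 146.8]
eef_rot: [0.001, 0.999, -0.042, -0.0]
force: [0.4, -9.9, 5.4]
gripper_width: 0.392
grasp_force: 4.8
```

```bash
python3 m2.py
```

```text
35.95 F [ 0.4 -9.9  5.4] g 4.8 0.392 [526.7 168.9 146.8]
[('frame', -1.8, -2.8, 0.89), ('collar', 27.8, -3.6, 0.81), ('pad', 18.0, -3.4, 0.73), ('cheese', -2.8, -3.2, 0.86)]
```

Trigger travel may be running short because the arm yields about 2 mm. I'll push the front finger a little further with the arm, bounded so it can't crush.

drive_tool(rows=[[[0,-0.001,0],[0,0,0]],[[0,-0.001,0],[0,0,0]],[[0,0,0],[0,0,0]]])

```text
time_s: 36.25
tool_pos: [526.6, 169.0, 146.8]
eef_rot: [0.003, 0.999, -0.042, -0.001]
force: [1.8, -17.0, 7.0]
gripper_width: 0.39
grasp_force: 8.5
```

```bash
python3 m2.py; cat > e.py <<'E'
from h import *
def ln(p,u,v):  # station x on plane z=38
    return st(wat(p,(u,v),38))[0]
for f,v,lo in(("w7.pkl",209,355),("last.pkl",206,385)):
    p=pickle.load(open(f,"rb"));g=cv2.cvtColor(p["image"],cv2.COLOR_RGB2GRAY).astype(float)
    r=g[v-4:v+3].mean(0)
    d=np.diff(r);a=lo+np.argmin(d[lo:lo+30]);
    def sub(i): 
        y=d[i-1:i+2];return i+.5+.5*(y[0]-y[2])/(y[0]-2*y[1]+y[2])
    b=a+15+np.argmin(d[a+15:a+50])
    print(f,sub(a),sub(b),wat(p,(sub(a),v),38)[1].round(2),wat(p,(sub(b),v),38)[1].round(2),"dist",np.linalg.norm(wat(p,(sub(a),v),38)-wat(p,(sub(b),v),38)).round(2))
E
python3 e.py
```

```text
36.25 F [  1.8 -17.    7. ] g 8.54 0.39 [526.6 169.  146.8]
[('frame', -2.0, -3.0, 0.89), ('collar', 27.6, -4.0, 0.8), ('pad', 17.8, -3.8, 0.72), ('cheese', -3.0, -3.6, 0.86)]
w7.pkl 368.6075187969925 406.6478873239437 97.26 63.65 dist 33.74
last.pkl 397.3522012578616 425.20530973451326 67.77 40.83 dist 27.05
```

The trigger is now fully home (force rose with no rod travel). The spring measures 33.7 − 27.0 ≈ 6.7 mm, inside the 5.5–10.5 window. I'll check that it holds.

drive_tool(rows=[[[0,0.001,0],[0,0,0]],[[0,0,0],[0,0,0]],[[0,0,0],[0,0,0]],[[0,0,0],[0,0,0]],[[0,0,0],[0,0,0]]])

```text
time_s: 36.72
tool_pos: [526.6, 168.9, 146.8]
eef_rot: [0.002, 0.999, -0.042, -0.001]
force: [1.6, -12.5, 6.4]
gripper_width: 0.394
grasp_force: 6.6
```

drive_tool(rows=[[[0,0,0],[0,0,0]],[[0,0,0],[0,0,0]],[[0,0,0],[0,0,0]],[[0,0,0],[0,0,0]],[[0,0,0],[0,0,0]]])

```text
time_s: 37.13
tool_pos: [526.6, 168.9, 146.8]
eef_rot: [0.002, 0.999, -0.042, -0.001]
force: [0.1, -12.2, 6.5]
gripper_width: 0.391
grasp_force: 6.6
```

drive_tool(rows=[[[0,0,0],[0,0,0]],[[0,0,0],[0,0,0]],[[0,0,0],[0,0,0]],[[0,0,0],[0,0,0]],[[0,0,0],[0,0,0]]])

```text
time_s: 37.55
tool_pos: [526.6, 168.9, 146.8]
eef_rot: [0.002, 0.999, -0.042, -0.001]
force: [0.9, -13.1, 5.9]
gripper_width: 0.394
grasp_force: 6.6
```

```bash
python3 m2.py; python3 e.py
```

```text
37.55 F [  0.9 -13.1   5.9] g 6.56 0.394 [526.6 168.9 146.8]
[('frame', -2.0, -3.0, 0.89), ('collar', 27.8, -3.8, 0.81), ('pad', 17.8, -3.6, 0.72), ('cheese', -3.0, -3.4, 0.86)]
w7.pkl 368.6075187969925 406.6478873239437 97.26 63.65 dist 33.74
last.pkl 397.4527896995708 425.3163913595934 67.81 40.88 dist 27.03
```

Stable at about 6.7 mm, with the cheese home and the trigger still squeezed. Handing in.

```bash
python3 -c "
from rig import ticket
print(ticket.finish_job())"
```

```text
the job is handed in; nothing more can be done
None
```

Job handed in at 37.6 s, result not reported: by my estimates the cheese is home against the stop, the pad's spring about 6.7 mm in (half is 8, allowed 5.5–10.5) and the trigger still fully squeezed; I viewed 11 pictures, one over the limit of 10.

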